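Load the stop rod of a cigar trimmer

TASK

Set the length stop of the cigar trimmer: slide the long dark-wood spacer onto the horizontal rod until it sits against the flange, then the short white spacer against it, then push the copper end cap on, open end first, until it clicks past the sprung ball and the stack is closed up. Feel your way on and push gently: the rod must never be loaded hard (stay under about 25 N). Leave the yellow spare spacer and everything else on the table where they are.

Things in the scene. Friction and masses are not known exactly. Their poses are not given: they have to be found in the camera images.
- stop (a point): Mark on the fixed green trimmer at the nominal centre of the stop flange's outer face, 90 mm above the table. x points level along the steel rod, out of the flange; y is level across it, z up. Rod and flange (44 mm disc) ride together on a stiff cross slide and are NOT measured: they stand up to 25 mm to either side of this mark along y (x, height, direction are true). About 3 N sideways moves the slide.
- rod_end (a point): Mark fixed to the trimmer 98 mm from stop along x, same axes: where the rod's outer end would be if the cross slide were centred; the true end is up to 25 mm to either side along y. The rod is 14 mm in diameter, polished, its last 5 mm flattening to a tip 9 mm high and 12.6 mm wide.
- ball_mark (a point): Mark fixed to the trimmer on the nominal rod axis, 80 mm from stop along x. Here (shifted sideways with the rod) a sprung brass ball stands 2 mm out of the top of the rod; 5 to 12 N along the rod pushes a part over it.
- long_center (a point): Centre of the long spacer: dark wood block 40 mm long (its x) and 44 x 44 mm square, lying on a side, about 60 g. A 16 mm bore runs right through along its x axis, in the middle. Both ends alike.
- short_center (a point): Centre of the short spacer: white block 28 mm long (its x), 44 x 44 mm square, about 50 g, 16 mm bore right through along its x. Both ends alike.
- cap_center (a point): Centre of the end cap: copper box 37 mm long (its x), 44 x 44 mm square, about 90 g. The +x end is closed (5 mm wall, black dot); the -x end, which goes on first, is a 7 mm thick lip with a 16 mm bore in the middle and a 25 mm deep, 32 mm wide cavity behind. With the lip past the ball, against the short spacer, the ball springs up in the cavity and keeps the cap on.
- spare_center (a point): Centre of the spare spacer, not to be used: yellow block 34 x 44 x 44 mm with a bore.
- jig: The fixed green trimmer that carries the rod (14 mm thick base plate 130 mm wide, under the rod too; upright 110 mm wide and 134 mm high from x = -10 mm back; trough behind). Origin on the table right below stop, same axes.
- long: The long spacer (see its centre); origin at the middle of its underside.
- short: The short spacer; origin at the middle of its underside.
- cap: The end cap; origin at the middle of its underside.
- ashbowl: Terracotta bowl, 100 mm across, 45 mm high; bystander.
- gumjar: Amber jar, 60 mm diameter, 75 mm high; bystander.
- puncher: Flat black cigar cutter with two finger rings, about 95 x 50 x 8 mm; bystander.
Not all that is in view belongs to the job. Of the things like the short, leave any that is blue, red or turquoise; of the rest the larger one is meant.

How it is judged:
On the way, in this order (a step that is already met when the one before it is completed fails the run):
1. the long spacer is on the rod against the flange, nothing in front of it (x of long_center in the frame of stop between 0.017 and 0.0225 m and y of long_center in the frame of stop between -0.028 and 0.028 m and z of long_center in the frame of stop between -0.005 and 0.005 m and x of short_center in the frame of stop above 0.07 m), for 0.2 s.
2. the short spacer is on the rod against the long one (x of long_center in the frame of stop between 0.017 and 0.0225 m and y of long_center in the frame of stop between -0.028 and 0.028 m and z of long_center in the frame of stop between -0.005 and 0.005 m and x of short_center in the frame of stop between 0.051 and 0.057 m and y of short_center in the frame of stop between -0.028 and 0.028 m and z of short_center in the frame of stop between -0.005 and 0.005 m), for 0.2 s.
3. the cap is on past the ball, the stack closed up (all of step 2 and x of cap_center in the frame of stop between 0.0835 and 0.0895 m and y of cap_center in the frame of stop between -0.028 and 0.028 m and z of cap_center in the frame of stop between -0.005 and 0.005 m), for 0.2 s.
At the end, for the whole second after the job is handed in: Released and at rest on the rod, measured along it from the flange: the long spacer's centre at 20 mm (+2.5), the short one's at 54 mm (+3), the cap's at 86.5 mm (+3), that is each against the one before within 3 mm and the cap's lip past the ball, its length along the rod within 7 degrees (all of step 3 and angle between the x axis of cap and the x axis of stop, either way round below 0.12 rad and linear speed of each of long, short, cap below 0.02 m/s); the robot touches nothing.
It fails at once if the rod, flange or trimmer is loaded with more than 25 N (contact force between jig and anything else above 25 N).
It fails at once if the spare is moved by more than 20 mm (distance of spare_center from where it was at the start of the episode above 0.02 m).
It fails at once if the ashbowl is moved by more than 20 mm (distance of ashbowl from where it was at the start of the episode above 0.02 m).
It fails at once if the gumjar is moved by more than 20 mm (distance of gumjar from where it was at the start of the episode above 0.02 m).
It fails at once if the puncher is moved by more than 20 mm (distance of puncher from where it was at the start of the episode above 0.02 m).
It also fails if it takes over 72 s, if anything falls off the work surface, if the arm or the gripper's body presses on something with over 40 N, if the wrist force passes 120 N, or if a joint passes its speed limit or range.

ROBOT

A 7-joint arm with a two-finger parallel gripper is mounted at the origin on the work surface. World frame = base frame: x ahead of the robot, y to its left, z up, the work surface at z = 0. Lengths are in m, angles in rad, forces in N, time in s.
With the tool pointing down it reaches from about 0.4 to 0.85 m from the base axis. Payload 4.5 kg.
Tool frame: the origin (TCP) lies midway between the tips of the shut fingers; the grasp point (between the pads) lies 19 mm behind it; z points along the fingers, x is the direction in which the jaws open and shut, and the axes are right-handed (so a half turn about z gives the same grasp; the last joint's range is limited). The gripper opens to 88 mm and grips with 3 to 60 N. Pads are 18 mm wide; open, the fingers measure 123 mm over their backs; the gripper's body (75 mm by 187 mm) begins 45 mm behind the grasp point.
Start: joints at [-1.291, 0.689, -0.195, 1.565, 0.157, 0.902, -0.215], TCP at [0.152, 0.606, 0.239] pointing down, gripper open.
Joint ranges: [-3.01, 3.01], [-0.46, 2.08], [-1.47, 1.51], [0.13, 2.56], [-1, 4.14], [0.04, 2.09], [-2.66, 2.66]. Speed limits (rad/s): [2.57, 2.57, 3.14, 3.14, 3.14, 3.14, 3.14].

INTERFACE

Orientations are given as a unit quaternion [x, y, z, w].
In Python, from plant import r gives the robot as it stands. The module is installed in compiled form; this text tells all that it offers.
- The arm moves only by the tool play_rows, never from a script. Its argument "increments" is a list of rows, each a list of 7 numbers: the opening, from 0 (shut) to 1 (fully open), then the shift along the tool's x, y, z in mm, then the turn, a rotation vector about the tool's x, y, z in rad. In form: [[hand, dx, dy, dz, wx, wy, wz], ...]. A call has exactly 8 rows; each row shifts and turns the pose as measured when the row begins, along the tool's axes as they then stand; what a row does not reach is not made up. A row lasts 1/8 s, in which the tool goes at most 62.5 mm and 10.7 degrees, less where a joint would pass 70% of its speed; a pose out of reach is approached as far as the arm can. A call is refused whole if a number of a shift passes 62.5 or a number of a turn 0.188, either way. A call with a gripper value outside its range is refused whole. The fingers move at their own pace and stop on an object; "grip_force" is the grip in N (left out, the last holds). Time passes only in rows, so rows that do not move let the fingers close, or fill a call up. It gives the time, the measured TCP pose, the force and the opening at its end, in the units of the state.
- r.get_state(): the state, without advancing time (a new reading comes with each control period).
- r.snapshot(name): name is "scene" or "side" or "wrist"; returns the picture (384x512x3 uint8, red, green, blue); there is no depth.
- r.get_calibration(name): a dict with "fx", "fy", "cx", "cy" (pixels), "R" (3x3) and "t" (3): a world point X has camera coordinates R X + t. Camera axes: x right, y down, z forward; pixel columns grow to the right and rows downward; lengths in m; the calibration is good to about 2 mm. A picture is of the moment at which its call begins: read the wrist's pose just before it. get_calibration takes no time and is no camera call; for the wrist camera it gives the pose at the moment of the call.
- r.finish_job(): hands the job in, once; it reports no verdict.
The state is a dict: "clock": time; "q": joint angles; "qd": joint speeds; "joint_torque": joint torques, N m; "tool_pos": TCP position; "eef_rot": TCP orientation; "contact_force": force on the tool from outside, world axes, zero at the start; "moment": the same for the moment, N m; "opening": opening from 0.0 (shut) to 1.0 (fully open).
Only numpy, scipy, OpenCV 4.12 (cv2) and the standard library are available. Lean on these libraries where they do the work, as an engineer would, in place of code of your own. Each camera call takes 0.05 s, during which the arm holds its last target.

## Working session

There is one attempt and no reset: what is moved stays moved. The work goes in short steps, Python scripts to look and compute and a tool call to move; the robot and the scene stay as the last step left them, time stands still between calls to the robot, and variables do not carry over. Pictures are saved under pics/ and viewed, and the job is handed in when it is done.

Besides the shell and the picture viewer there is one more tool, called after "Emit:" as name([rows], argument=value, ...), one row to a line, values as JSON. play_rows: Moves the arm, as the interface text tells. Its arguments: {"type":"object","properties":{"increments":{"type":"array"},"grip_force":{"type":"number"}},"required":["increments"]}

```bash
mkdir -p pics; python3 - <<'E'
from plant import r
import cv2
s=r.get_state()
print({k:(v if not hasattr(v,'round') else v) for k,v in s.items()})
for n in("scene","side","wrist"):
    c=r.get_calibration(n);print(n,c)
    cv2.imwrite(f"pics/{n}0.png",r.snapshot(n)[:,:,::-1])
E
```

```text
{'clock': 0.0, 'q': array([-1.29118781,  0.68998479, -0.19451432,  1.56634578,  0.1572809 ,
        0.9025024 , -0.21507261]), 'qd': array([ 0.00011498, -0.00187602, -0.00011062, -0.00064985,  0.00162427,
       -0.00140913,  0.00109922]), 'joint_torque': array([-1.07085320e-04, -5.27559614e+01, -1.26719903e+00, -1.53424537e+01,
       -5.26618597e-02,  6.35982797e-03,  1.73523035e-04]), 'tool_pos': array([0.15197665, 0.60558328, 0.23790908]), 'eef_rot': array([ 7.88429499e-01,  6.15124434e-01, -6.91132807e-04,  6.15279316e-04]), 'contact_force': array([ 0.36921012,  0.08025962, -0.20252654]), 'moment': array([-0.0904742 ,  0.03383644,  0.03057753]), 'opening': 1.0004112912457594}
scene {'fx': 401.98430525487447, 'fy': 401.98430525487447, 'cx': 254.530393459818, 'cy': 191.8445572180024, 'R': array([[-0.79781231,  0.60259871,  0.01924366],
       [ 0.3580081 ,  0.49918466, -0.7890785 ],
       [-0.48510382, -0.62264715, -0.61399089]]), 't': array([ 0.45498669, -0.20841647,  1.26767033])}
side {'fx': 397.4495835335515, 'fy': 397.4495835335515, 'cx': 254.44482327173887, 'cy': 196.57492021669512, 'R': array([[-0.89975844, -0.4362788 , -0.00977585],
       [-0.24470592,  0.5229636 , -0.81647296],
       [ 0.36132226, -0.73223622, -0.57730091]]), 't': array([0.58441718, 0.18939322, 0.60488997])}
wrist {'fx': 344.4187646747438, 'fy': 344.4187646747438, 'cx': 250.20459328381378, 'cy': 188.93896718186642, 'R': array([[ 0.2437532 ,  0.96983625, -0.00142621],
       [ 0.92921922, -0.23312311,  0.28671459],
       [ 0.27773372, -0.07121286, -0.95801499]]), 't': array([-0.62466854, -0.03863612,  0.38912233])}
```

View pics/scene0.png

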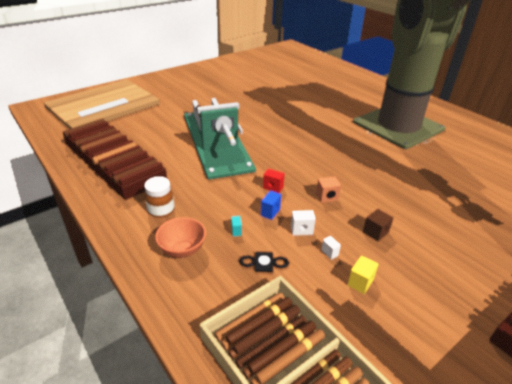

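View pics/side0.png

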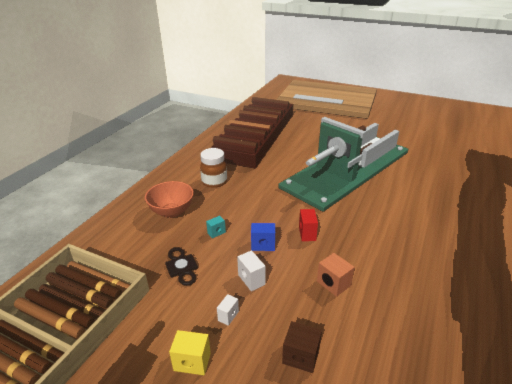

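View pics/wrist0.png

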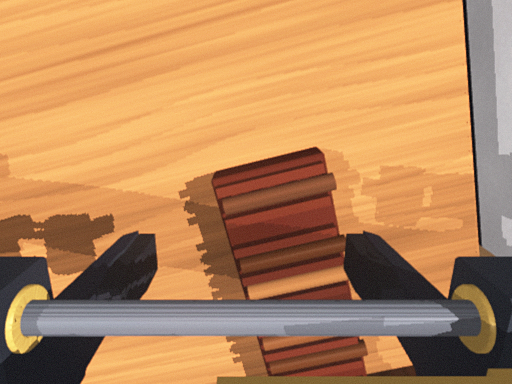

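```bash
python3 - <<'E'
import cv2,numpy as np
a=cv2.imread("pics/scene0.png");b=cv2.imread("pics/side0.png")
cv2.imwrite("pics/c1.png",cv2.resize(a[80:300,170:410],(800,733),interpolation=cv2.INTER_CUBIC)[:600*1][:,:])
cv2.imwrite("pics/c1.png",cv2.resize(a[160:300,220:400],(771,600),interpolation=cv2.INTER_CUBIC))
cv2.imwrite("pics/c2.png",cv2.resize(b[190:384,160:370],(650,600),interpolation=cv2.INTER_CUBIC))
cv2.imwrite("pics/c3.png",np.hstack([cv2.resize(a[90:185,175:265],(400,422),interpolation=cv2.INTER_CUBIC),cv2.resize(b[110:215,275:415],(400,422),interpolation=cv2.INTER_CUBIC)]))
E
```

```text
(no output)
```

View pics/c1.png

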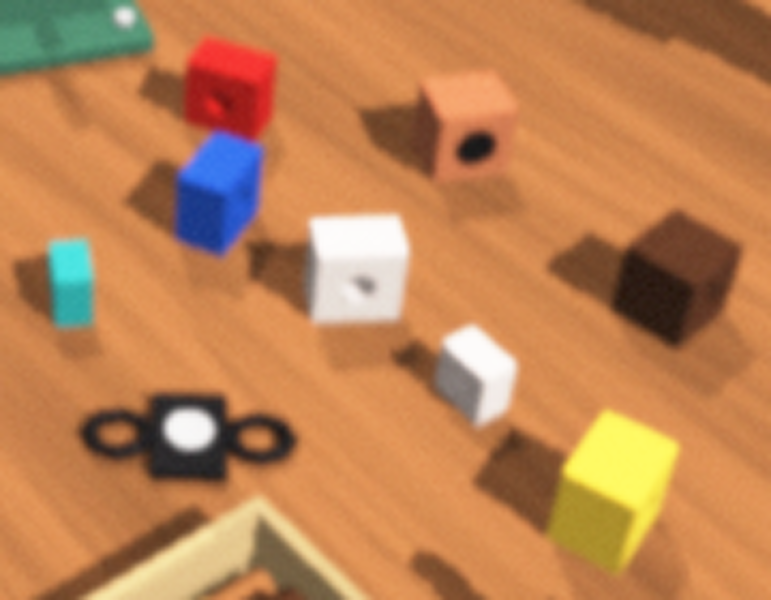

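View pics/c2.png

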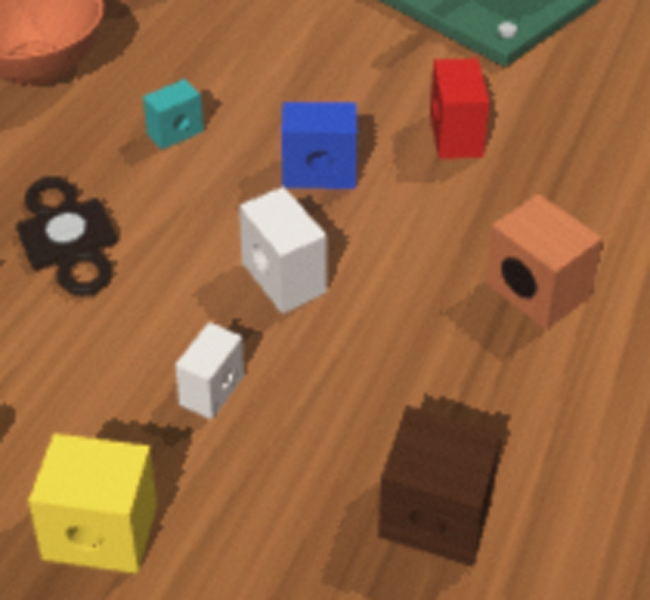

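View pics/c3.png

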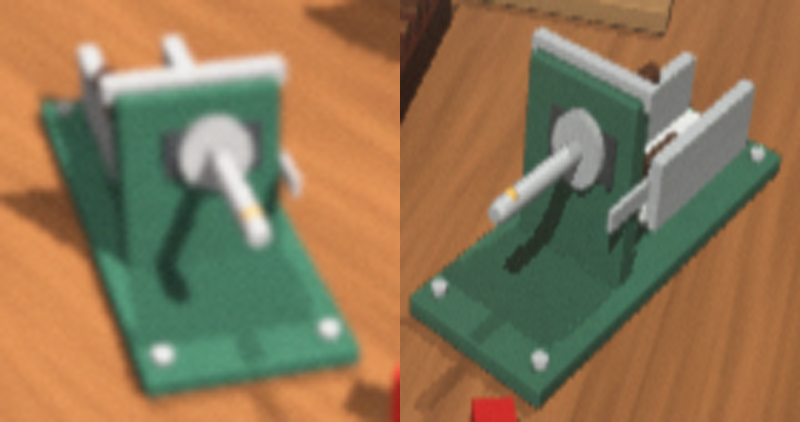

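```bash
cat > h.py <<'E'
import numpy as np,cv2
from plant import r
def ray(c,px):
    px=np.atleast_2d(np.array(px,float))
    d=np.c_[(px[:,0]-c['cx'])/c['fx'],(px[:,1]-c['cy'])/c['fy'],np.ones(len(px))]@c['R']
    return -c['R'].T@c['t'],d
def plane(c,px,z):
    o,d=ray(c,px);return o+d*((z-o[2])/d[:,2])[:,None]
def proj(c,X):
    p=np.atleast_2d(X)@c['R'].T+c['t'];return np.c_[c['fx']*p[:,0]/p[:,2]+c['cx'],c['fy']*p[:,1]/p[:,2]+c['cy']]
def tri(c1,p1,c2,p2):
    o1,d1=ray(c1,p1);o2,d2=ray(c2,p2);d1=d1[0];d2=d2[0]
    A=np.c_[d1,-d2];s=np.linalg.lstsq(A,o2-o1,rcond=None)[0]
    a=o1+s[0]*d1;b=o2+s[1]*d2
    return (a+b)/2,np.linalg.norm(a-b)
E
python3 - <<'E'
from h import *
cs={n:r.get_calibration(n) for n in("scene","side","wrist")}
for n,c in cs.items(): print(n,-c['R'].T@c['t'])
im={n:cv2.imread(f"pics/{n}0.png") for n in cs}
# rough seeds
seeds={'long':((378,222),(302,345)),'short':((304,222),(252,270)),'cap':((328,188),(336,274)),'yellow':((363,274),(190,352)),'small':((332,247),(228,310))}
for k,(p,q) in seeds.items():
    print(k,tri(cs['scene'],p,cs['side'],q))
    for n,s in (('scene',p),('side',q)):
        m=np.zeros((386,514),np.uint8);
        x,y=s
        print(n,im[n][y-6:y+7:3,x-6:x+7:6].tolist())
# jig: flange centre/rod tip/base corners
print('rodtip',tri(cs['scene'],(175+258/4.444,90+236/4.444),cs['side'],(275+496*.35-140,110+214*.2488)))
for nm,p,q in (('flange',(217,150),(577-400,148)),('tip',(259,238),(496-400,215)),('bl',(160,355),(439-400,287)),('br',(330,328),(541-400,358))):
    print(nm,tri(cs['scene'],(175+p[0]*90/400,90+p[1]*95/422),cs['side'],(275+q[0]*.35,110+q[1]*105/422)))
E
```

```text
scene [1.05256049 0.61917523 0.60512546]
side [0.35361972 0.59884541 0.50955115]
wrist [0.08010003 0.62458632 0.38308187]
long (array([0.44266911, 0.27370603, 0.02537206]), np.float64(0.0037175324650746302))
scene [[[41, 63, 108], [46, 69, 117], [43, 65, 112]], [[40, 60, 105], [39, 62, 108], [39, 62, 108]], [[20, 31, 52], [43, 64, 106], [42, 66, 111]], [[20, 26, 44], [24, 34, 58], [40, 59, 100]], [[16, 24, 41], [13, 25, 41], [34, 52, 89]]]
side [[[32, 49, 82], [33, 51, 80], [32, 49, 80]], [[29, 47, 78], [34, 50, 81], [31, 50, 82]], [[31, 48, 81], [30, 47, 80], [30, 48, 78]], [[30, 46, 77], [32, 50, 82], [29, 47, 78]], [[27, 41, 69], [27, 41, 67], [30, 47, 80]]]
short (array([0.56897143, 0.17505206, 0.02210197]), np.float64(5.8036932212412737e-05))
scene [[[250, 252, 253], [250, 251, 253], [250, 251, 253]], [[244, 246, 250], [244, 246, 250], [241, 244, 249]], [[216, 224, 232], [215, 222, 231], [218, 224, 232]], [[218, 225, 233], [148, 151, 162], [219, 224, 233]], [[216, 222, 231], [198, 205, 216], [217, 223, 232]]]
side [[[223, 228, 232], [223, 228, 232], [224, 228, 232]], [[199, 207,
[... 1759 characters left out ...]
26, 230], [220, 226, 231], [138, 144, 152]], [[220, 227, 231], [219, 225, 230], [113, 117, 126]], [[211, 218, 225], [213, 220, 226], [118, 124, 131]], [[188, 194, 201], [120, 125, 135], [145, 151, 159]], [[187, 193, 200], [121, 126, 135], [109, 116, 131]]]
rodtip (array([ 0.56835439, -0.09355807,  0.08722603]), np.float64(0.0007540229947941537))
flange (array([ 0.53455342, -0.18533501,  0.08938286]), np.float64(0.0018654085886525048))
tip (array([ 0.56822749, -0.09296296,  0.08654854]), np.float64(8.123282389575773e-06))
bl (array([ 0.62028264, -0.11975407,  0.01241357]), np.float64(0.0009580682651966764))
br (array([ 0.5245095 , -0.08418247,  0.01411652]), np.float64(0.0003345115394166414))
```

```bash
cat > tops.py <<'E'
from h import *
cs={n:r.get_calibration(n) for n in("scene","side")}
im={n:cv2.imread(f"pics/{n}0.png") for n in cs}
seeds={'long':((382,216),(305,336)),'short':((304,213),(254,260)),'cap':((328,181),(338,262)),'spare':((366,264),(190,342))}
for k,sd in seeds.items():
  for n,s in zip(('scene','side'),sd):
    big=cv2.resize(im[n],None,fx=4,fy=4,interpolation=cv2.INTER_LINEAR)
    m=np.zeros((big.shape[0]+2,big.shape[1]+2),np.uint8)
    v=big[s[1]*4,s[0]*4].max();t=max(6,0.11*v)
    cv2.floodFill(big,m,(s[0]*4,s[1]*4),0,(t,)*3,(t,)*3,4|(255<<8)|cv2.FLOODFILL_FIXED_RANGE|cv2.FLOODFILL_MASK_ONLY)
    m=cv2.morphologyEx(m[1:-1,1:-1],cv2.MORPH_OPEN,np.ones((5,5)))
    ct=max(cv2.findContours(m,cv2.RETR_EXTERNAL,cv2.CHAIN_APPROX_NONE)[0],key=cv2.contourArea)[:,0]
    P=plane(cs[n],(ct+0.5)/4-0.5,0.044)[:,:2]
    (c,sz,a)=cv2.minAreaRect((P*1000).astype(np.float32))
    print(k,n,np.round(c,1),np.round(sz,1),round(a,1),'area',cv2.contourArea((P*1000).astype(np.float32)))
E
python3 tops.py
```

```text
long scene [446.5 278. ] [36.9 40.9] 4.3 area 1310.093546611257
long side [442.2 272. ] [44.6 49.9] 5.4 area 1926.8891678617802
short scene [574.5 176.6] [33.  43.3] 56.5 area 1319.0875553223304
short side [570.4 176.9] [27.3 43. ] 57.5 area 1098.1107223667204
cap scene [434.4  90.9] [112.1  49.8] 77.2 area 2444.4827762097702
cap side [441.  123.9] [37.4 44. ] 66.5 area 1556.084216042189
spare scene [582.3 351.7] [52.5 39.1] 18.5 area 1564.998093274422
spare side [577.1 350.5] [43.2 34.5] 16.7 area 1421.208083334379
```

```bash
cat >> h.py <<'E'
from scipy.spatial.transform import Rotation as Ro
def st():
    s=r.get_state();R=Ro.from_quat(s['eef_rot']).as_matrix()
    th=np.degrees(np.arctan2(R[1,0],R[0,0]))
    return s,np.array(s['tool_pos']),R,th
def tgtR(th):
    t=np.radians(th);x=np.array([np.cos(t),np.sin(t),0]);z=np.array([0,0,-1.]);return np.c_[x,np.cross(z,x),z]
def plan(pos,th,n):
    s,p,R,th0=st();Rt=tgtR(th)
    w=(Ro.from_matrix(R).inv()*Ro.from_matrix(Rt)).as_rotvec()
    for i in range(n):
        Ri=R@Ro.from_rotvec(w*i/n).as_matrix()
        print(np.round(Ri.T@((np.array(pos)-p)*1000/n),1).tolist(),np.round(w/n,4).tolist())
def rep():
    s,p,R,th=st();print('t',round(s['clock'],2),'p',np.round(p*1000,1),'th',round(th,2),'tilt',np.round(R[:,2],4),'F',np.round(s['contact_force'],1),'open',round(s['opening'],3),'q',np.round(s['q'],2))
E
python3 -c "
from h import *
rep();plan([.444,.274,.16],4.5,8)"
```

```text
t 0.15 p [152.  605.8 238.1] th 75.92 tilt [-2.0e-04 -1.3e-03 -1.0e+00] F [-0.1 -0.1  0.3] open 0.999 q [-1.29  0.69 -0.19  1.57  0.16  0.9  -0.22]
[-31.3, 45.5, 9.8] [0.0001, 0.0001, 0.1558]
[-23.9, 49.8, 9.8] [0.0001, 0.0001, 0.1558]
[-15.9, 52.9, 9.8] [0.0001, 0.0001, 0.1558]
[-7.5, 54.7, 9.8] [0.0001, 0.0001, 0.1558]
[1.1, 55.2, 9.8] [0.0001, 0.0001, 0.1558]
[9.7, 54.4, 9.8] [0.0001, 0.0001, 0.1558]
[18.0, 52.2, 9.8] [0.0001, 0.0001, 0.1558]
[25.9, 48.8, 9.8] [0.0001, 0.0001, 0.1558]
```

Emit:
play_rows([
  [1, -31.3, 45.5, 9.8, 0, 0, 0.156],
  [1, -23.9, 49.8, 9.8, 0, 0, 0.156],
  [1, -15.9, 52.9, 9.8, 0, 0, 0.156],
  [1, -7.5, 54.7, 9.8, 0, 0, 0.156],
  [1, 1.1, 55.2, 9.8, 0, 0, 0.156],
  [1, 9.7, 54.4, 9.8, 0, 0, 0.156],
  [1, 18, 52.2, 9.8, 0, 0, 0.156],
  [1, 25.9, 48.8, 9.8, 0, 0, 0.156],
], grip_force=20)

```text
clock: 1.15
tool_pos: [0.4431, 0.2661, 0.1554]
eef_rot: [1.0, 0.024, -0.001, -0.002]
contact_force: [0.5, 0.5, -0.3]
opening: 1.001
```

```bash
cat > look.py <<'E'
import sys
from h import *
n=sys.argv[1];out=sys.argv[2]
c=r.get_calibration(n);i=r.snapshot(n)[:,:,::-1]
cv2.imwrite(f"pics/{out}.png",i);np.savez(f"pics/{out}.npz",**c)
rep()
E
python3 look.py wrist w1
```

```text
t 1.2 p [448.7 257.2 154.6] th 1.75 tilt [ 0.0018 -0.0021 -1.    ] F [ 4.1 -5.4  0.3] open 1.001 q [-0.66  0.68  0.08  1.98 -0.11  0.48 -0.47]
```

View pics/w1.png

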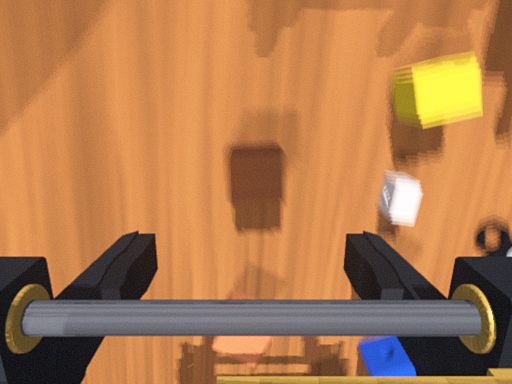

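```bash
python3 look.py wrist w1b >/dev/null; python3 look.py wrist w2;cat > top1.py <<'E'
import sys
from h import *
f,x,y,z=sys.argv[1],*map(float,sys.argv[2:5]);th=float(sys.argv[5]) if len(sys.argv)>5 else .14
c=np.load(f"pics/{f}.npz");im=cv2.imread(f"pics/{f}.png")
big=cv2.resize(im,None,fx=4,fy=4,interpolation=cv2.INTER_LINEAR)
m=np.zeros((big.shape[0]+2,big.shape[1]+2),np.uint8)
s=(int(x*4),int(y*4));v=big[s[1],s[0]].max();t=max(6,th*v)
cv2.floodFill(big,m,s,0,(t,)*3,(t,)*3,4|(255<<8)|cv2.FLOODFILL_FIXED_RANGE|cv2.FLOODFILL_MASK_ONLY)
m=cv2.morphologyEx(m[1:-1,1:-1],cv2.MORPH_OPEN,np.ones((9,9)))
ct=max(cv2.findContours(m,cv2.RETR_EXTERNAL,cv2.CHAIN_APPROX_NONE)[0],key=cv2.contourArea)[:,0]
P=plane(c,(ct+0.5)/4-0.5,z)[:,:2]
cc,sz,a=cv2.minAreaRect((P*1000).astype(np.float32))
print(np.round(cc,1),np.round(sz,1),round(a,1),'area',cv2.contourArea((P*1000).astype(np.float32)))
cv2.drawContours(big,[ct],-1,(0,255,0),1);x,y,w,h=cv2.boundingRect(ct);k=big[max(0,y-60):y+h+60,max(0,x-60):x+w+60]
cv2.imwrite(f"pics/{f}_top.png",cv2.resize(k,None,fx=min(1,600/max(k.shape)),fy=min(1,600/max(k.shape))))
E
python3 - <<'E'
import cv2,numpy as np
im=cv2.imread('pics/w2.png');print(im[150:240:8,255].tolist())
E
python3 top1.py w2 255 165 .044 .2
```

```text
t 1.3 p [444.  263.8 155.2] th 2.61 tilt [-0.0019  0.002  -1.    ] F [-0.4  0.3  0.2] open 0.998 q [-0.67  0.68  0.08  1.98 -0.11  0.49 -0.47]
[[44, 68, 120], [51, 74, 125], [42, 68, 122], [47, 72, 126], [43, 73, 122], [47, 79, 126], [39, 74, 119], [40, 71, 118], [44, 74, 118], [75, 132, 202], [71, 126, 197], [71, 123, 196]]
[444.3 267.2] [43.3 71. ] 5.9 area 2666.7525726943277
```

View pics/w2_top.png

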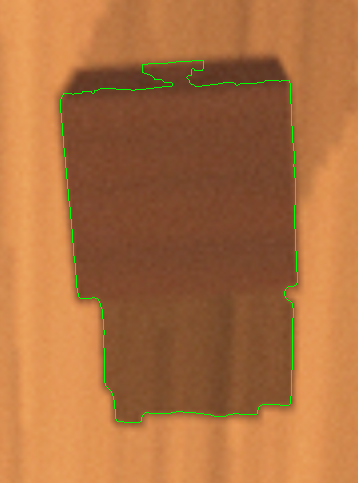

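View pics/w2.png

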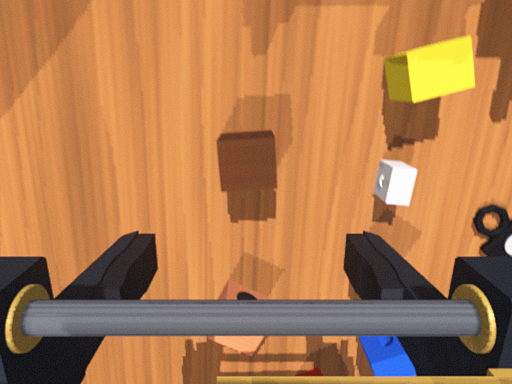

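```bash
sed -i 's/^print(np.round(cc/print("off",cv2.boundingRect(ct)[:2]);print(np.round(cc/' top1.py; python3 top1.py w2 255 165 .044 .2; cat > corn.py <<'E'
import sys
from h import *
# corn.py file z x,y x,y ... (full-res pixels)
f=sys.argv[1];z=float(sys.argv[2]);c=np.load(f"pics/{f}.npz")
p=np.array([list(map(float,a.split(','))) for a in sys.argv[3:]])
P=plane(c,p,z)[:,:2]*1000
print(np.round(P,1).tolist(),'mean',np.round(P.mean(0),1))
E=np.roll(P,-1,0)-P
for e in E: print('len',round(np.hypot(*e),1),'ang',round(np.degrees(np.arctan2(e[1],e[0])),1))
E
python3 - <<'E'
import subprocess
o=subprocess.run("python3 top1.py w2 255 165 .044 .2",shell=True,capture_output=True,text=True).stdout
import re
a=list(map(int,re.findall(r'\d+',o.split('\n')[0])))
pts=[((x+a[0]-60+.5)/4-.5,(y+a[1]-60+.5)/4-.5) for x,y in [(61,94),(290,81),(297,287),(79,298)]]
print(pts)
print(subprocess.run("python3 corn.py w2 .044 "+" ".join(f"{x},{y}" for x,y in pts),shell=True,capture_output=True,text=True).stdout)
E
```

```text
off (869, 525)
[444.3 267.2] [43.3 71. ] 5.9 area 2666.7525726943277
[(217.125, 139.375), (274.375, 136.125), (276.125, 187.625), (221.625, 190.375)]
[[420.2, 295.7], [462.6, 299.7], [466.2, 260.0], [424.1, 256.1]] mean [443.2 277.9]
len 42.6 ang 5.4
len 39.9 ang -84.7
len 42.3 ang -174.8
len 39.7 ang 95.6
```

```bash
python3 -c "
from h import *
rep();plan([.4423,.2879,.009],5.4,6)
cs={n:dict(np.load('pics/w2.npz')) if 0 else r.get_calibration(n) for n in('scene','side')}
g=lambda p,q:tri(cs['scene'],(175+p[0]*90/400,90+p[1]*95/422),cs['side'],(275+q[0]*.35,110+q[1]*105/422))
print(g((104,88),(535-400,35)),g((285,66),(650-400,97)))
"
```

```text
t 1.3 p [444.  263.8 155.2] th 2.61 tilt [-0.0019  0.002  -1.    ] F [-0.4  0.3  0.2] open 0.998 q [-0.67  0.68  0.08  1.98 -0.11  0.49 -0.47]
[-0.1, -4.0, 24.4] [-0.0004, 0.0003, -0.0081]
[-0.0, -4.0, 24.4] [-0.0004, 0.0003, -0.0081]
[-0.0, -4.0, 24.4] [-0.0004, 0.0003, -0.0081]
[0.0, -4.0, 24.4] [-0.0004, 0.0003, -0.0081]
[0.0, -4.0, 24.4] [-0.0004, 0.0003, -0.0081]
[0.1, -4.0, 24.4] [-0.0004, 0.0003, -0.0081]
(array([ 0.58570003, -0.22591472,  0.12919189]), np.float64(0.0004240839168642142)) (array([ 0.48405289, -0.1861466 ,  0.13013531]), np.float64(0.0011168534086158314))
```

Emit:
play_rows([
  [1, 0, -5, 30, 0, 0, -0.01],
  [1, 0, -5, 30, 0, 0, -0.01],
  [1, 0, -5, 30, 0, 0, -0.01],
  [1, 0, -4, 25, 0, 0, -0.01],
  [1, 0, -3, 14, 0, 0, -0.005],
  [1, 0, -1, 8, 0, 0, 0],
  [1, 0, 0, 0, 0, 0, 0],
  [1, 0, 0, 0, 0, 0, 0],
])

```text
clock: 2.3
tool_pos: [0.438, 0.299, 0.0164]
eef_rot: [0.998, 0.055, -0.001, -0.006]
contact_force: [0.5, 0.1, 0.2]
opening: 0.998
```

```bash
python3 -c "
from h import *
rep();plan([.4423,.2879,.009],5.4,1)"
```

```text
t 2.3 p [438.  299.   16.4] th 6.25 tilt [-0.0021  0.0121 -0.9999] F [0.5 0.1 0.2] open 0.998 q [-0.69  0.94  0.02  1.99 -0.12  0.2  -0.46]
[3.0, 11.6, 7.2] [-0.0123, 0.0008, 0.0149]
```

Emit:
play_rows([
  [1, 3, 11, 6, -0.012, 0, 0.015],
  [1, 0, 0, 0, 0, 0, 0],
  [1, 0, 0, 0, 0, 0, 0],
  [1, 0, 0, 0, 0, 0, 0],
  [1, 0, 0, 0, 0, 0, 0],
  [1, 0, 0, 0, 0, 0, 0],
  [1, 0, 0, 0, 0, 0, 0],
  [1, 0, 0, 0, 0, 0, 0],
])

```text
clock: 3.3
tool_pos: [0.4436, 0.2876, 0.0113]
eef_rot: [0.999, 0.046, 0.001, -0.0]
contact_force: [-0.8, 0.7, -0.4]
opening: 1.002
```

```bash
python3 -c "
from h import *
rep();plan([.4423,.2879,.009],5.4,1)"; python3 look.py wrist w3
```

```text
t 3.3 p [443.6 287.6  11.3] th 5.26 tilt [ 1.5e-03  5.0e-04 -1.0e+00] F [-0.8  0.7 -0.4] open 1.002 q [-0.68  0.95  0.03  1.99 -0.12  0.2  -0.46]
[-1.3, -0.4, 2.3] [-0.0004, -0.0015, -0.0024]
t 3.35 p [443.6 287.6  11.3] th 5.27 tilt [ 1.5e-03  5.0e-04 -1.0e+00] F [ 0.2 -0.1  0.7] open 1.0 q [-0.68  0.95  0.03  1.99 -0.12  0.2  -0.46]
```

View pics/w3.png

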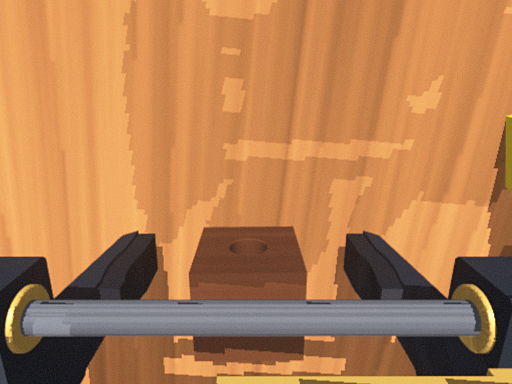

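Emit:
play_rows([
  [0, -1, 0, 1, 0, 0, 0],
  [0, 0, 0, 0, 0, 0, 0],
  [0, 0, 0, 0, 0, 0, 0],
  [0, 0, 0, 0, 0, 0, 0],
  [0, 0, 0, 0, 0, 0, 0],
  [0, 0, 0, 0, 0, 0, 0],
  [0, 0, 0, 0, 0, 0, 0],
  [0, 0, 0, 0, 0, 0, 0],
], grip_force=20)

```text
clock: 4.35
tool_pos: [0.4425, 0.2875, 0.0102]
eef_rot: [0.999, 0.046, 0.001, -0.0]
contact_force: [-0.5, 1.1, 0.3]
opening: 0.498
```

```bash
python3 -c "
from h import *
rep()"; python3 look.py wrist w4;python3 look.py side s4
```

```text
t 4.35 p [442.5 287.5  10.2] th 5.26 tilt [ 1.4e-03  4.0e-04 -1.0e+00] F [-0.5  1.1  0.3] open 0.498 q [-0.68  0.95  0.03  2.   -0.12  0.19 -0.46]
t 4.4 p [442.5 287.5  10.2] th 5.27 tilt [ 1.4e-03  5.0e-04 -1.0e+00] F [-0.  -0.1 -0.1] open 0.497 q [-0.68  0.95  0.03  2.   -0.12  0.19 -0.46]
t 4.45 p [442.5 287.5  10.2] th 5.26 tilt [ 1.3e-03  4.0e-04 -1.0e+00] F [-0.5  0.2 -0.5] open 0.498 q [-0.68  0.95  0.03  2.   -0.12  0.19 -0.46]
```

View pics/w4.png

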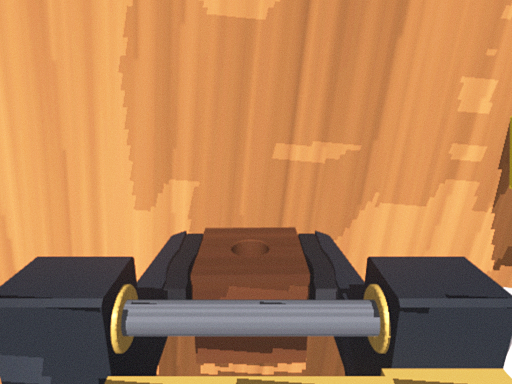

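View pics/s4.png

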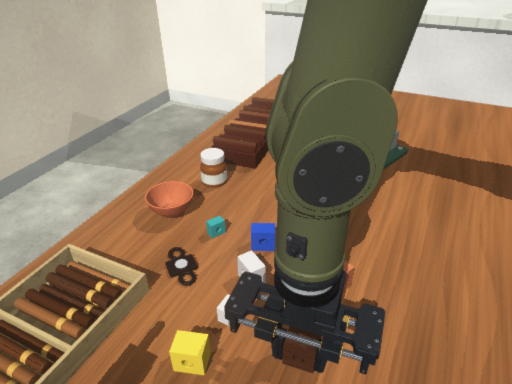

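```bash
python3 -c "
from h import *
c=np.load('pics/w4.npz');print(plane(c,[[250.5,247.5]],.022)*1000)
print(plane(c,[[206,229],[296,229]],.044)*1000)
s,p,R,th=st()
plan([.4425,.2875,.120],5.3,3)
print()
import h
P=p.copy();P[2]=.12
h.st=lambda:(s,P,R,th)
plan([.548,-.149,.24],-20,10)
"
```

```text
[[441.75025097 296.34443706  22.        ]]
[[424.59703837 312.83562515  44.        ]
 [455.89991733 315.69713309  44.        ]]
[0.1, -0.0, -36.6] [-0.0001, -0.0005, -0.0002]
[0.0, -0.0, -36.6] [-0.0001, -0.0005, -0.0002]
[0.0, -0.0, -36.6] [-0.0001, -0.0005, -0.0002]

[6.5, 44.4, -12.0] [-0.0001, -0.0001, 0.0441]
[8.5, 44.1, -12.0] [-0.0001, -0.0001, 0.0441]
[10.4, 43.7, -12.0] [-0.0001, -0.0001, 0.0441]
[12.3, 43.2, -12.0] [-0.0001, -0.0001, 0.0441]
[14.2, 42.6, -12.0] [-0.0001, -0.0001, 0.0441]
[16.1, 41.9, -12.0] [-0.0001, -0.0001, 0.0441]
[17.9, 41.2, -12.0] [-0.0001, -0.0001, 0.0441]
[19.7, 40.4, -12.0] [-0.0001, -0.0001, 0.0441]
[21.5, 39.4, -12.0] [-0.0001, -0.0001, 0.0441]
[23.2, 38.5, -12.0] [-0.0001, -0.0001, 0.0441]
```

Emit:
play_rows([
  [0, 0, 0, -35, 0, 0, 0],
  [0, 0, 0, -37, 0, 0, 0],
  [0, 3, 22, -37, 0, 0, 0.02],
  [0, 7, 44, -13, 0, 0, 0.044],
  [0, 8.5, 44, -12, 0, 0, 0.044],
  [0, 10.4, 44, -12, 0, 0, 0.044],
  [0, 12.3, 43, -12, 0, 0, 0.044],
  [0, 14.2, 43, -12, 0, 0, 0.044],
])

```text
clock: 5.45
tool_pos: [0.4965, 0.0445, 0.184]
eef_rot: [0.997, -0.073, 0.0, -0.001]
contact_force: [0.2, -0.3, -0.2]
opening: 0.495
```

```bash
python3 -c "
from h import *
rep();plan([.548,-.149,.24],-20,5)"
```

```text
t 5.45 p [496.5  44.5 184. ] th -8.34 tilt [ 5.0e-04  2.4e-03 -1.0e+00] F [ 0.2 -0.3 -0.2] open 0.495 q [-0.22  0.61  0.07  2.01 -0.08  0.52 -0.24]
[15.8, 36.8, -11.3] [-0.0005, 0.0, 0.0407]
[17.3, 36.1, -11.3] [-0.0005, 0.0, 0.0407]
[18.7, 35.4, -11.2] [-0.0005, 0.0, 0.0407]
[20.2, 34.6, -11.2] [-0.0005, 0.0, 0.0407]
[21.6, 33.8, -11.2] [-0.0005, 0.0, 0.0407]
```

Emit:
play_rows([
  [0, 16, 37, -14, 0, 0, 0.04],
  [0, 17, 36, -14, 0, 0, 0.04],
  [0, 18, 35, -12, 0, 0, 0.04],
  [0, 20, 34, -10, 0, 0, 0.04],
  [0, 13, 18, -5, 0, 0, 0.02],
  [0, 0, 0, 0, 0, 0, 0],
  [0, 0, 0, 0, 0, 0, 0],
  [0, 0, 0, 0, 0, 0, 0],
])

```text
clock: 6.45
tool_pos: [0.5418, -0.1385, 0.2402]
eef_rot: [0.986, -0.167, -0.001, -0.001]
contact_force: [0.6, 1.0, -0.2]
opening: 0.496
```

```bash
python3 look.py wrist w5; python3 look.py side s5;python3 look.py scene c5
```

```text
t 6.5 p [ 541.8 -138.3  240.2] th -19.25 tilt [-0.0022  0.0026 -1.    ] F [-0.1  1.2 -1. ] open 0.5 q [ 0.11  0.6   0.1   1.77 -0.09  0.78 -0.08]
t 6.55 p [ 541.9 -138.5  240.3] th -19.26 tilt [-0.0019  0.0024 -1.    ] F [-0.8 -0.6 -0.3] open 0.499 q [ 0.11  0.6   0.11  1.77 -0.09  0.78 -0.08]
t 6.6 p [ 542.1 -138.8  240.4] th -19.28 tilt [-0.0016  0.0021 -1.    ] F [ 0.3 -0.2 -1.3] open 0.498 q [ 0.11  0.6   0.11  1.77 -0.09  0.78 -0.08]
```

View pics/w5.png

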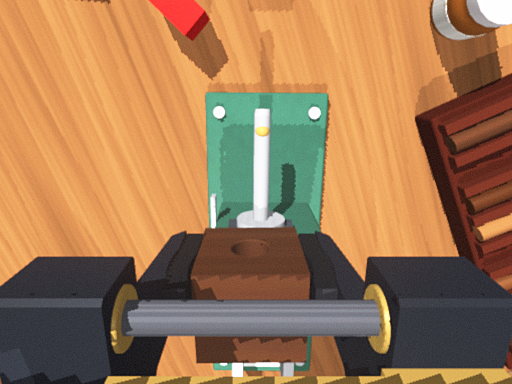

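View pics/c5.png

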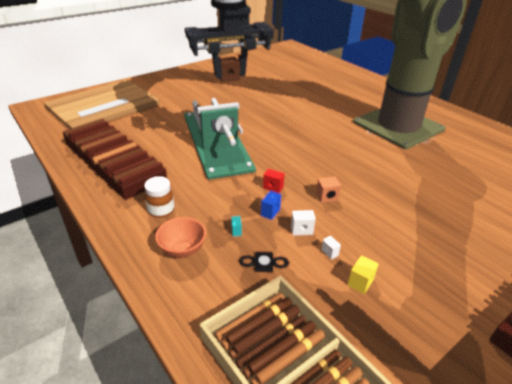

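```bash
python3 - <<'E'
from h import *
c=np.load('pics/w5.npz');im=cv2.imread('pics/w5.png').astype(float)
g=im.min(2)  # white high
pts=[]
for v in list(range(112,124,2))+list(range(138,208,3)):
    row=g[v,245:280];
    lo,hi=np.median(im[v,230:245].min(1)),np.sort(row)[-5]
    t=(lo+hi)/2;
    idx=np.where(row>t)[0];a,b=idx[0],idx[-1]
    xa=a-(row[a]-t)/(row[a]-row[a-1]);xb=b+(row[b]-t)/(row[b]-row[b+1])
    pts.append(((xa+xb)/2+245,v,xb-xa))
pts=np.array(pts);print(np.round(pts[::4],2).tolist())
P=plane(c,pts[:,:2],.09)
k=(pts[:,1]<124)|(pts[:,1]>138)
l=cv2.fitLine((P[:,:2]*1000).astype(np.float32),cv2.DIST_HUBER,0,.01,.01).ravel()
d=l[:2]*np.sign(l[1]);print('rod ang',np.degrees(np.arctan2(d[1],d[0])),'pt',l[2:])
q=d[::-1]*[1,-1]
print('resid',np.round((P[:,:2]*1000-l[2:])@q,1))
tip=plane(c,[[262,109]],.09);print('tip',tip*1000, 'ball',plane(c,[[262.5,131]],.099)*1000,'flange',plane(c,[[261,213]],.112)*1000)
print(plane(c,[[207,93.5],[327,93.5]],.014)*1000, plane(c,[[219,112],[315,113]],.016)*1000)
for nm,p,qq in (('flange',(217,150),(577-400,148)),('tip',(259,238),(496-400,215))):
    pass
E
```

```text
[[261.64, 112.0, 14.77], [261.29, 120.0, 14.96], [260.98, 144.0, 15.04], [260.65, 156.0, 14.95], [260.47, 168.0, 14.72], [260.37, 180.0, 14.54], [260.22, 192.0, 14.25], [260.07, 204.0, 14.09]]
rod ang 70.26778 pt [ 556.11115 -122.90898]
resid [ 0.1  0.   0.  -0.1 -0.1 -0.  -0.   0.   0.   0.   0.   0.  -0.1 -0.1
 -0.1 -0.1 -0.1 -0.1  0.  -0.  -0.   0.  -0.   0.   0.  -0.   0.   0.
  0.1 -0. ]
tip [[568.895752  -88.3971094  90.       ]] ball [[ 563.51947117 -104.71316662   99.        ]] flange [[ 540.35306534 -167.9008953   112.        ]]
[[ 520.56206469  -59.8101619    14.        ]
 [ 638.21157992 -101.00458925   14.        ]] [[ 525.88210923  -81.45786988   16.        ]
 [ 620.61978726 -115.69742338   16.        ]]
```

```bash
python3 -c "
from h import *
rep();plan([.5836,-.0484,.24],-19.75,3);print();plan([.5836,-.0484,.0782],-19.75,6)"
```

```text
t 6.6 p [ 542.1 -138.8  240.4] th -19.28 tilt [-0.0016  0.0021 -1.    ] F [ 0.3 -0.2 -1.3] open 0.498 q [ 0.11  0.6   0.11  1.77 -0.09  0.78 -0.08]
[3.1, -33.0, 0.2] [-0.0005, 0.0007, 0.0027]
[3.0, -33.0, 0.1] [-0.0005, 0.0007, 0.0027]
[2.9, -33.0, 0.1] [-0.0005, 0.0007, 0.0027]

[1.6, -16.5, 27.0] [-0.0002, 0.0004, 0.0014]
[1.6, -16.5, 27.0] [-0.0002, 0.0004, 0.0014]
[1.6, -16.5, 27.0] [-0.0002, 0.0004, 0.0014]
[1.5, -16.5, 27.0] [-0.0002, 0.0004, 0.0014]
[1.5, -16.5, 27.0] [-0.0002, 0.0004, 0.0014]
[1.5, -16.5, 27.0] [-0.0002, 0.0004, 0.0014]
```

Emit:
play_rows([
  [0, 3, -40, 0, 0, 0, 0.003],
  [0, 3, -40, 0, 0, 0, 0.003],
  [0, 2, -12, 10, 0, 0, 0.002],
  [0, 1, 0, 35, 0, 0, 0],
  [0, 0, 0, 40, 0, 0, 0],
  [0, 0, 0, 40, 0, 0, 0],
  [0, 0, 0, 20, 0, 0, 0],
  [0, 0, 0, 0, 0, 0, 0],
])

```text
clock: 7.6
tool_pos: [0.5792, -0.0574, 0.0886]
eef_rot: [0.985, -0.172, -0.002, 0.002]
contact_force: [0.1, 0.1, -0.9]
opening: 0.497
```

```bash
python3 -c "
from h import *
rep();plan([.5836,-.0484,.0782],-19.75,1)"
```

```text
t 7.6 p [579.2 -57.4  88.6] th -19.86 tilt [-0.0048 -0.0031 -1.    ] F [ 0.1  0.1 -0.9] open 0.497 q [-0.03  0.85  0.08  1.82 -0.12  0.48 -0.21]
[1.1, -10.0, 10.3] [0.0045, 0.0035, -0.0019]
```

Emit:
play_rows([
  [0, 1, -10, 10, 0.0045, 0.0035, 0.002],
  [0, 0, 0, 0, 0, 0, 0],
  [0, 0, 0, 0, 0, 0, 0],
  [0, 0, 0, 0, 0, 0, 0],
  [0, 0, 0, 0, 0, 0, 0],
  [0, 0, 0, 0, 0, 0, 0],
  [0, 0, 0, 0, 0, 0, 0],
  [0, 0, 0, 0, 0, 0, 0],
])

```text
clock: 8.6
tool_pos: [0.5856, -0.049, 0.081]
eef_rot: [0.985, -0.174, 0.003, -0.0]
contact_force: [-1.0, -0.3, 0.0]
opening: 0.498
```

```bash
python3 -c "
from h import *
rep();plan([.5836,-.0484,.0782],-19.75,1)";python3 look.py side s6;python3 look.py scene c6;python3 look.py wrist w6;python3 - <<'E'
import cv2,numpy as np
a=cv2.imread("pics/c6.png");b=cv2.imread("pics/s6.png")
cv2.imwrite("pics/d6.png",np.hstack([cv2.resize(a[40:190,150:300],(400,400),interpolation=cv2.INTER_CUBIC),cv2.resize(b[80:230,270:420],(400,400),interpolation=cv2.INTER_CUBIC)]))
E
```

```text
t 8.6 p [585.6 -49.   81. ] th -20.02 tilt [ 0.0059 -0.001  -1.    ] F [-1.  -0.3  0. ] open 0.498 q [-0.04  0.86  0.08  1.81 -0.13  0.47 -0.22]
[-2.1, 0.1, 2.8] [-0.0011, -0.0059, -0.0048]
t 8.65 p [585.6 -49.   81. ] th -20.03 tilt [ 0.0059 -0.001  -1.    ] F [-0.1 -0.7 -0.6] open 0.495 q [-0.04  0.86  0.08  1.81 -0.13  0.47 -0.22]
t 8.7 p [585.6 -49.   81. ] th -20.02 tilt [ 0.0058 -0.001  -1.    ] F [-1.   0.2 -0.5] open 0.496 q [-0.04  0.86  0.08  1.81 -0.13  0.47 -0.22]
t 8.75 p [585.6 -49.   81. ] th -20.02 tilt [ 0.0058 -0.001  -1.    ] F [ 0.6 -0.7  0.1] open 0.498 q [-0.04  0.86  0.08  1.81 -0.13  0.46 -0.22]
```

View pics/d6.png

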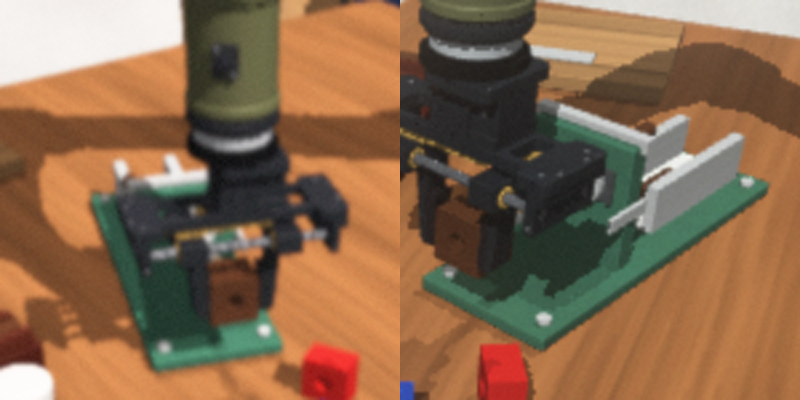

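View pics/w6.png

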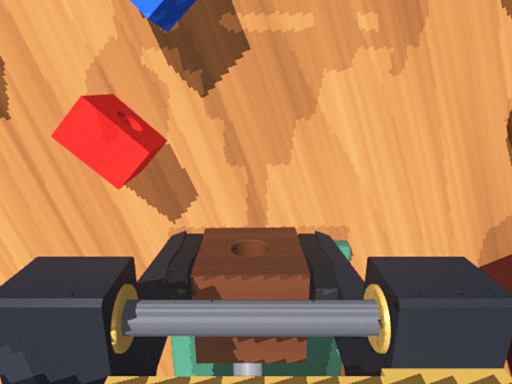

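Emit:
play_rows([
  [0, -2.2, 0, 3, -0.001, -0.006, -0.005],
  [0, 0, 0, 0, 0, 0, 0],
  [0, 0, 0, 0, 0, 0, 0],
  [0, 0, 0, 0, 0, 0, 0],
  [0, 0, 4, 0, 0, 0, 0],
  [0, 0, 4, 0, 0, 0, 0],
  [0, 0, 0, 0, 0, 0, 0],
  [0, 0, 0, 0, 0, 0, 0],
])

```text
clock: 9.75
tool_pos: [0.5804, -0.0567, 0.0777]
eef_rot: [0.985, -0.171, -0.0, 0.0]
contact_force: [0.0, -0.1, -0.8]
opening: 0.5
```

```bash
cat >> h.py <<'E'
A0=np.array([.5568,-.1232]);U=np.array([np.cos(np.radians(70.25)),np.sin(np.radians(70.25))]);V=np.array([-U[1],U[0]])
def rod(zt=.0782,th=-19.75):
    s,p,R,t=st();d=(p[:2]-A0)*1000
    print('s',round(d@U,1),'lat',round(d@V,1),'z',round(p[2]*1000,1),'th',round(t,2),'Fu',round(s['contact_force'][:2]@U,1),'Fv',round(s['contact_force'][:2]@V,1),'Fz',round(s['contact_force'][2],1),'open',round(s['opening'],3),'t',round(s['clock'],2))
    print('M',np.round(s['moment'],2))
    tgt=np.r_[A0+U*(d@U)/1000,zt];plan(tgt,th,1)
E
python3 -c "
from h import *
rod()"
```

```text
s 70.6 lat 0.3 z 77.7 th -19.75 Fu -0.0 Fv -0.0 Fz -0.8 open 0.5 t 9.75
M [-0.05  0.08  0.05]
[0.3, 0.0, -0.5] [0.0003, 0.0008, 0.0001]
```

Emit:
play_rows([
  [0, 0, 3, 0, 0, 0, 0],
  [0, 0, 3, 0, 0, 0, 0],
  [0, 0, 3, 0, 0, 0, 0],
  [0, 0, 3, 0, 0, 0, 0],
  [0, 0, 3, 0, 0, 0, 0],
  [0, 0, 0, 0, 0, 0, 0],
  [0, 0, 0, 0, 0, 0, 0],
  [0, 0, 0, 0, 0, 0, 0],
])

```text
clock: 10.75
tool_pos: [0.5751, -0.0717, 0.0778]
eef_rot: [0.985, -0.171, -0.0, 0.0]
contact_force: [0.5, -0.5, -0.9]
opening: 0.499
```

```bash
python3 -c "
from h import *
rod()"; python3 look.py wrist w7
```

```text
s 54.6 lat 0.2 z 77.8 th -19.74 Fu -0.3 Fv -0.6 Fz -0.9 open 0.499 t 10.75
M [-0.05  0.12  0.06]
[0.2, 0.0, -0.4] [0.0002, 0.0006, 0.0002]
t 10.8 p [575.1 -71.6  77.7] th -19.73 tilt [-6.e-04  1.e-04 -1.e+00] F [-0.4  0.2 -0.1] open 0.497 q [ 0.01  0.86  0.07  1.83 -0.12  0.45 -0.19]
```

View pics/w7.png

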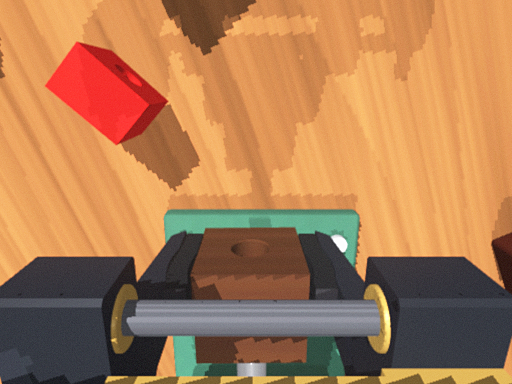

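Emit:
play_rows([
  [0, 0, 3, 0, 0, 0, 0],
  [0, 0, 3, 0, 0, 0, 0],
  [0, 0, 3, 0, 0, 0, 0],
  [0, 0, 3, 0, 0, 0, 0],
  [0, 0, 3, 0, 0, 0, 0],
  [0, 0, 3, 0, 0, 0, 0],
  [0, 0, 3, 0, 0, 0, 0],
  [0, 0, 3, 0, 0, 0, 0],
])

```text
clock: 11.8
tool_pos: [0.5677, -0.0945, 0.0789]
eef_rot: [0.985, -0.171, 0.001, -0.001]
contact_force: [-0.3, 0.9, 2.0]
opening: 0.496
```

```bash
python3 -c "
from h import *
rod()"; python3 look.py wrist w8
```

```text
s 30.7 lat -0.6 z 78.9 th -19.67 Fu 0.7 Fv 0.6 Fz 2.0 open 0.496 t 11.8
M [ 0.15  0.1  -0.02]
[-0.6, 0.0, 0.7] [-0.0021, -0.0015, 0.0014]
t 11.85 p [567.5 -95.3  78.9] th -19.71 tilt [ 1.8e-03  7.0e-04 -1.0e+00] F [0.4 0.9 2.7] open 0.5 q [ 0.05  0.86  0.06  1.85 -0.11  0.44 -0.15]
```

View pics/w8.png

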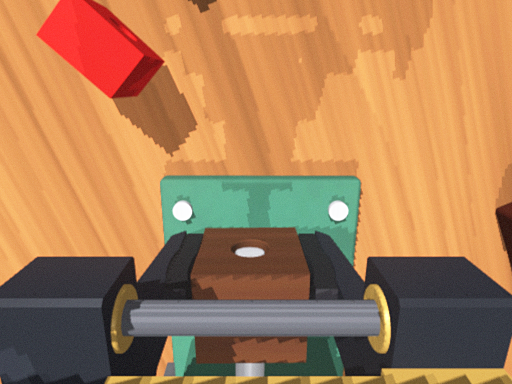

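Emit:
play_rows([
  [0, -0.5, 5, 0.3, -0.002, -0.001, 0.001],
  [0, 0, 5, 0, 0, 0, 0],
  [0, 0, 5, 0, 0, 0, 0],
  [0, 0, 5, 0, 0, 0, 0],
  [0, 0, 5, 0, 0, 0, 0],
  [0, 0, 5, 0, 0, 0, 0],
  [0, 0, 5, 0, 0, 0, 0],
  [0, 0, 3, 0, 0, 0, 0],
])

```text
clock: 12.85
tool_pos: [0.5523, -0.1346, 0.0775]
eef_rot: [0.985, -0.172, -0.001, 0.001]
contact_force: [0.0, 0.1, -0.3]
opening: 0.495
```

```bash
python3 -c "
from h import *
rod()"
```

```text
s -12.3 lat 0.4 z 77.5 th -19.84 Fu 0.1 Fv -0.0 Fz -0.3 open 0.495 t 12.85
M [-0.04  0.02  0.  ]
[0.4, 0.0, -0.7] [0.0026, 0.0009, -0.0016]
```

Emit:
play_rows([
  [0, 0.3, 4, -0.4, 0.002, 0.001, -0.001],
  [0, 0, 4, 0, 0, 0, 0],
  [0, 0, 3, 0, 0, 0, 0],
  [0, 0, 2, 0, 0, 0, 0],
  [0, 0, 1.5, 0, 0, 0, 0],
  [0, 0, 1.5, 0, 0, 0, 0],
  [0, 0, 1.5, 0, 0, 0, 0],
  [0, 0, 1.5, 0, 0, 0, 0],
])

```text
clock: 13.85
tool_pos: [0.5464, -0.1505, 0.0779]
eef_rot: [0.985, -0.171, -0.0, -0.002]
contact_force: [0.9, 4.1, -0.1]
opening: 0.498
```

```bash
python3 -c "
from h import *
rod()"
```

```text
s -29.3 lat 0.6 z 77.9 th -19.65 Fu 4.2 Fv 0.6 Fz -0.1 open 0.498 t 13.85
M [ 0.79 -0.16 -0.11]
[0.6, 0.0, -0.3] [-0.0033, 0.0007, 0.0018]
```

Emit:
play_rows([
  [0, 0, 1.5, 0, 0, 0, 0],
  [0, 0, 2, 0, 0, 0, 0],
  [0, 0, 2, 0, 0, 0, 0],
  [0, 0, 2, 0, 0, 0, 0],
  [0, 0, 0, 0, 0, 0, 0],
  [0, 0, 0, 0, 0, 0, 0],
  [0, 0, 0, 0, 0, 0, 0],
  [0, 0, 0, 0, 0, 0, 0],
])

```text
clock: 14.85
tool_pos: [0.5465, -0.1502, 0.0781]
eef_rot: [0.986, -0.168, 0.001, -0.006]
contact_force: [1.0, 3.2, -0.0]
opening: 0.499
```

```bash
python3 -c "
from h import *
rod()"; python3 look.py wrist w9; python3 look.py scene c9;python3 look.py side s9;python3 - <<'E'
import cv2,numpy as np
a=cv2.imread("pics/c9.png");b=cv2.imread("pics/s9.png")
cv2.imwrite("pics/d9.png",np.hstack([cv2.resize(a[60:190,150:280],(400,400),interpolation=cv2.INTER_CUBIC),cv2.resize(b[90:220,280:410],(400,400),interpolation=cv2.INTER_CUBIC)]))
E
```

```text
s -28.9 lat 0.6 z 78.1 th -19.31 Fu 3.3 Fv 0.2 Fz -0.0 open 0.499 t 14.85
M [ 0.47 -0.06 -0.1 ]
[0.6, 0.0, -0.1] [-0.0126, 0.0004, 0.0076]
t 14.9 p [ 546.4 -150.2   78.1] th -19.31 tilt [ 0.0037  0.012  -0.9999] F [1.4 3.1 0.5] open 0.494 q [ 0.18  0.85  0.03  1.87 -0.08  0.42 -0.07]
t 14.95 p [ 546.5 -150.2   78.1] th -19.31 tilt [ 0.0038  0.012  -0.9999] F [-0.   2.9  0.8] open 0.498 q [ 0.18  0.85  0.03  1.87 -0.08  0.42 -0.07]
t 15.0 p [ 546.5 -150.2   78.1] th -19.31 tilt [ 0.0038  0.012  -0.9999] F [0.6 3.  0.5] open 0.497 q [ 0.18  0.85  0.03  1.87 -0.08  0.42 -0.07]
```

View pics/w9.png

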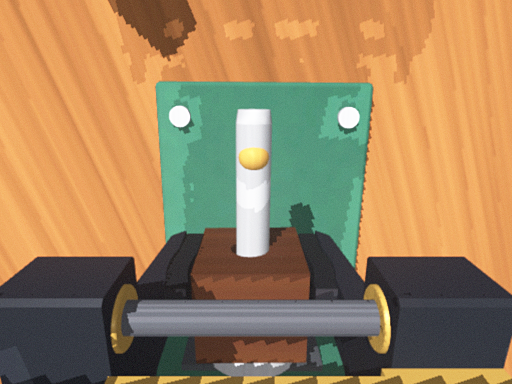

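View pics/d9.png

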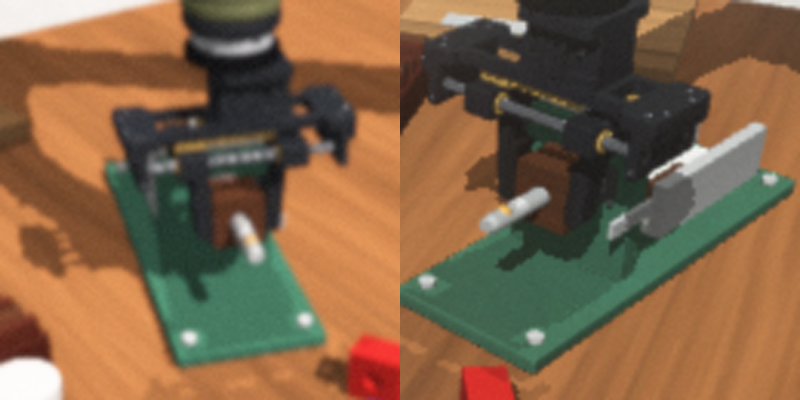

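```bash
python3 - <<'E'
from h import *
c=np.load('pics/w9.npz')
q=lambda px,z:(plane(c,[px],z)[0,:2]-A0)@U*1000
print('tip top',q((254,109),.0945),'tip top if z.097',q((254,122),.097),'ball',q((254,153),.099),'face/bottom',q((253,254),.087),q((253,254),.083),'bore/top v', q((253,241),.098))
E
python3 -c "
import cv2
a=cv2.imread('pics/w9.png')[95:290,170:340]
cv2.imwrite('pics/w9c.png',cv2.resize(a,None,fx=3,fy=3,interpolation=cv2.INTER_CUBIC))"
```

```text
tip top 37.408400115742275 tip top if z.097 32.92958395459462 ball 21.90909213774095 face/bottom -24.830625290846697 -26.840548642685626 bore/top v -13.617821351200536
```

View pics/w9c.png

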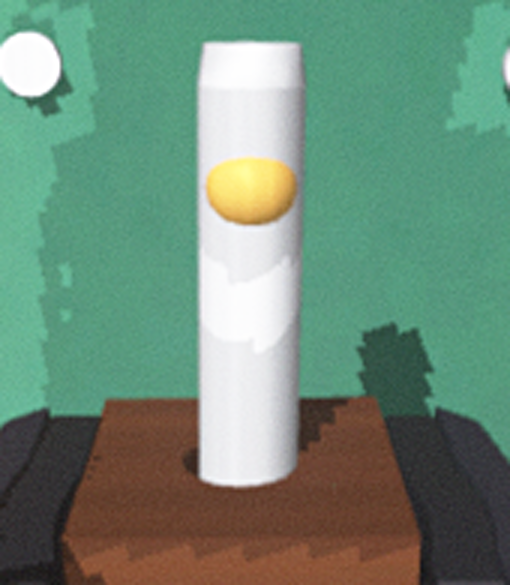

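```bash
python3 - <<'E'
from h import *
c=np.load('pics/w9.npz')
q=lambda px,z:(plane(c,[px],z)[0,:2]-A0)@U*1000
print(q((253,256),.097),q((253,257),.097),q((254,94+42/3),.0945))
plan([.60,.10,.2],-19.75,6)
E
```

```text
-20.69910323802485 -21.14692769589549 37.76574761362748
[-5.4, -42.6, -19.8] [-0.0021, 0.0001, 0.0013]
[-5.4, -42.5, -19.9] [-0.0021, 0.0001, 0.0013]
[-5.5, -42.5, -20.0] [-0.0021, 0.0001, 0.0013]
[-5.5, -42.4, -20.1] [-0.0021, 0.0001, 0.0013]
[-5.6, -42.4, -20.1] [-0.0021, 0.0001, 0.0013]
[-5.6, -42.3, -20.2] [-0.0021, 0.0001, 0.0013]
```

Emit:
play_rows([
  [1, 0, 0, 0, 0, 0, 0],
  [1, 0, 0, 0, 0, 0, 0],
  [1, 0, -1, 0, -0.012, 0, 0],
  [1, 0, 0, 0, 0, 0, 0],
  [1, 0, 0, 0, 0, 0, 0],
  [1, 0, 0, -15, 0, 0, 0],
  [1, 0, 0, -30, 0, 0, 0],
  [1, 0, 0, -45, 0, 0, 0],
])

```text
clock: 16.0
tool_pos: [0.5438, -0.1521, 0.1693]
eef_rot: [0.986, -0.169, -0.004, 0.002]
contact_force: [0.0, 0.6, -0.3]
opening: 1.001
```

```bash
python3 -c "
from h import *
rod()"; python3 look.py side s10; python3 -c "
import cv2
a=cv2.imread('pics/s10.png')[90:230,270:420]
cv2.imwrite('pics/s10c.png',cv2.resize(a,None,fx=4,fy=4,interpolation=cv2.INTER_CUBIC))"
```

```text
s -31.6 lat 2.5 z 169.3 th -19.46 Fu 0.6 Fv 0.2 Fz -0.3 open 1.001 t 16.0
M [-0.08  0.04 -0.03]
[3.1, -0.5, 91.1] [0.0057, 0.0065, 0.0051]
t 16.05 p [ 547.3 -153.2  175.4] th -19.49 tilt [ 0.0025 -0.0056 -1.    ] F [-0.  -0.8  3.9] open 1.002 q [ 0.15  0.7   0.07  1.81 -0.07  0.63 -0.08]
```

View pics/s10c.png

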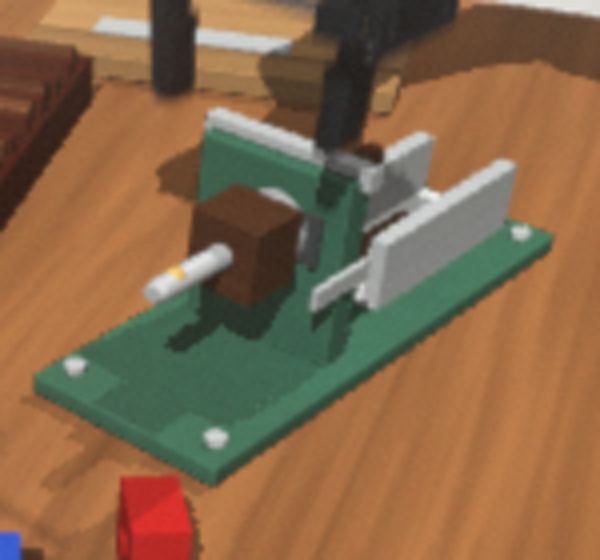

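```bash
python3 -c "
from h import *
plan([.572,.170,.155],-32.5,7)"
```

```text
[-12.1, -44.7, 2.7] [0.0006, -0.0007, 0.0324]
[-13.5, -44.3, 2.7] [0.0006, -0.0007, 0.0324]
[-15.0, -43.8, 2.7] [0.0006, -0.0007, 0.0324]
[-16.4, -43.3, 2.8] [0.0006, -0.0007, 0.0324]
[-17.8, -42.8, 2.8] [0.0006, -0.0007, 0.0324]
[-19.1, -42.2, 2.8] [0.0006, -0.0007, 0.0324]
[-20.5, -41.5, 2.9] [0.0006, -0.0007, 0.0324]
```

Emit:
play_rows([
  [1, -14, -53, 0, 0.002, -0.002, 0.038],
  [1, -16, -53, 0, 0.001, -0.001, 0.038],
  [1, -18, -52, 3, 0, 0, 0.038],
  [1, -20, -51, 3, 0, 0, 0.038],
  [1, -21, -50, 5, 0, 0, 0.038],
  [1, -15, -32, 5, 0, 0, 0.03],
  [1, -3, -6, 1, 0, 0, 0],
  [1, 0, 0, 0, 0, 0, 0],
])

```text
clock: 17.05
tool_pos: [0.5819, 0.1674, 0.1666]
eef_rot: [0.959, -0.283, 0.008, -0.002]
contact_force: [0.3, -0.8, 0.1]
opening: 1.0
```

```bash
python3 look.py wrist w11a;python3 look.py wrist w11
```

```text
t 17.1 p [581.9 166.9 166.7] th -32.89 tilt [ 0.0168 -0.0016 -0.9999] F [0.2 0.4 0.7] open 0.999 q [-0.48  0.76  0.21  1.72 -0.23  0.67 -0.72]
t 17.15 p [582.  166.3 166.7] th -32.96 tilt [ 0.0168 -0.0018 -0.9999] F [ 0.1  0.2 -0.3] open 1.002 q [-0.48  0.76  0.21  1.72 -0.23  0.67 -0.72]
```

View pics/w11.png

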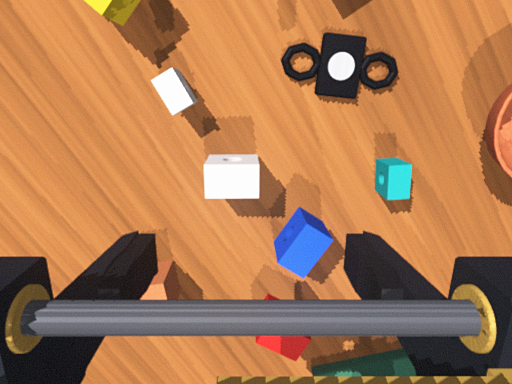

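```bash
python3 top1.py w11 232 182 .044 .1;  python3 -c "
import cv2
im=cv2.imread('pics/w11.png');print(im[150:206:3,225].tolist())"
```

```text
off (817, 655)
[571.3 176.4] [28.7 43.5] 57.5 area 1227.2002880489454
[[83, 132, 200], [83, 127, 194], [222, 224, 231], [154, 152, 162], [214, 216, 227], [253, 253, 255], [253, 253, 254], [253, 253, 254], [253, 253, 254], [253, 253, 254], [253, 253, 254], [253, 253, 254], [253, 253, 254], [253, 253, 254], [253, 253, 254], [253, 253, 254], [215, 220, 234], [103, 161, 234], [104, 165, 234]]
```

View pics/w11_top.png

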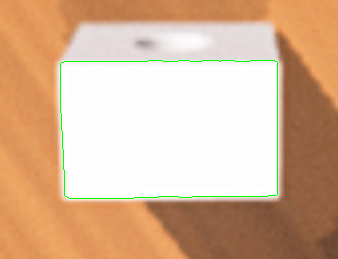

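```bash
python3 -c "
from h import *
plan([.5723,.1781,.010],-32.5,1)"
```

```text
[-16.9, -3.5, 156.5] [-0.0076, -0.0151, -0.0079]
```

Emit:
play_rows([
  [0.7, -8, 0, 10, -0.008, -0.015, -0.008],
  [0.7, -8, 0, 20, 0, 0, 0],
  [0.7, 0, 0, 25, 0, 0, 0],
  [0.7, 0, 0, 25, 0, 0, 0],
  [0.7, 0, 0, 10, 0, 0, 0],
  [0.7, 0, 0, 0, 0, 0, 0],
  [0.7, 0, 0, 0, 0, 0, 0],
  [0.7, 0, 0, 0, 0, 0, 0],
])

```text
clock: 18.15
tool_pos: [0.5685, 0.1661, 0.0747]
eef_rot: [0.959, -0.285, -0.001, 0.002]
contact_force: [0.5, -0.4, 0.2]
opening: 0.698
```

```bash
python3 -c "
from h import *
rep();plan([.5723,.1781,.010],-32.5,1)"
```

```text
t 18.15 p [568.5 166.1  74.7] th -33.1 tilt [-0.0022 -0.0029 -1.    ] F [ 0.5 -0.4  0.2] open 0.698 q [-0.45  0.89  0.16  1.79 -0.26  0.49 -0.7 ]
[-3.3, -12.4, 64.7] [0.0037, 0.0003, -0.0105]
```

Emit:
play_rows([
  [0.7, -3, -12, 0, 0.004, 0, -0.01],
  [0.7, 0, 0, 0, 0, 0, 0],
  [0.7, 0, 0, 12, 0, 0, 0],
  [0.7, 0, 0, 15, 0, 0, 0],
  [0.7, 0, 0, 8, 0, 0, 0],
  [0.7, 0, 0, 0, 0, 0, 0],
  [0.7, 0, 0, 0, 0, 0, 0],
  [0.7, 0, 0, 0, 0, 0, 0],
])

```text
clock: 19.15
tool_pos: [0.573, 0.1791, 0.0376]
eef_rot: [0.96, -0.28, 0.0, -0.001]
contact_force: [-0.3, -0.1, -0.5]
opening: 0.698
```

```bash
python3 -c "
from h import *
rep();plan([.5723,.1781,.010],-32.5,1)"
```

```text
t 19.15 p [573.  179.1  37.6] th -32.46 tilt [ 6.e-04  1.e-03 -1.e+00] F [-0.3 -0.1 -0.5] open 0.698 q [-0.46  0.95  0.14  1.78 -0.27  0.43 -0.7 ]
[-0.1, 1.2, 27.6] [-0.0012, 0.0, 0.0006]
```

Emit:
play_rows([
  [0.7, 0, 1, 12, -0.001, 0, 0],
  [0.7, 0, 0, 12, 0, 0, 0],
  [0.7, 0, 0, 2, 0, 0, 0],
  [0.7, 0, 0, 0, 0, 0, 0],
  [0, 0, 0, 0, 0, 0, 0],
  [0, 0, 0, 0, 0, 0, 0],
  [0, 0, 0, 0, 0, 0, 0],
  [0, 0, 0, 0, 0, 0, 0],
])

```text
clock: 20.15
tool_pos: [0.573, 0.1784, 0.0104]
eef_rot: [0.96, -0.279, 0.001, -0.0]
contact_force: [0.3, 0.6, 0.2]
opening: 0.497
```

```bash
python3 look.py wrist w12
```

```text
t 20.2 p [573.  178.4  10.4] th -32.46 tilt [ 1.3e-03  6.0e-04 -1.0e+00] F [-0.6 -0.3  0.5] open 0.495 q [-0.45  1.    0.12  1.78 -0.28  0.38 -0.69]
```

View pics/w12.png

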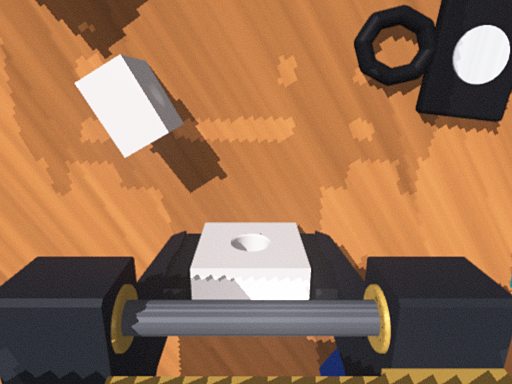

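```bash
python3 -c "
from h import *
c=np.load('pics/w12.npz');f=plane(c,[[251,243]],.022)[0];print(f)
s,p,R,th=st();d=(f[:2]-p[:2]);u=np.array([np.cos(np.radians(57.5)),np.sin(np.radians(57.5))]);print('face ahead of TCP',d@u*1000)
import h
P=p.copy();P[2]=.09
t=np.r_[A0+U*.072+V*.0004,.115];print(t)
h.st=lambda:(s,P,R,th)
plan(t,-19.75,6)
"
```

```text
[0.57864914 0.18747332 0.022     ]
face ahead of TCP 10.74619092457857
[ 0.58075353 -0.05530016  0.115     ]
[22.0, 32.2, -4.2] [-0.0002, -0.0002, -0.037]
[20.8, 32.9, -4.2] [-0.0002, -0.0002, -0.037]
[19.6, 33.7, -4.2] [-0.0002, -0.0002, -0.037]
[18.3, 34.4, -4.2] [-0.0002, -0.0002, -0.037]
[17.0, 35.0, -4.2] [-0.0002, -0.0002, -0.037]
[15.7, 35.7, -4.2] [-0.0002, -0.0002, -0.037]
```

Emit:
play_rows([
  [0, 0, 0, -30, 0, 0, 0],
  [0, 0, 0, -40, 0, 0, 0],
  [0, 12, 18, -25, 0, 0, -0.02],
  [0, 22, 33, -4, 0, 0, -0.037],
  [0, 21, 33, -4, 0, 0, -0.037],
  [0, 20, 34, -4, 0, 0, -0.037],
  [0, 18, 34, 0, 0, 0, -0.037],
  [0, 17, 32, 0, 0, 0, -0.037],
])

```text
clock: 21.2
tool_pos: [0.5864, -0.0368, 0.1207]
eef_rot: [0.985, -0.172, 0.001, -0.002]
contact_force: [-1.0, -0.6, -0.6]
opening: 0.499
```

```bash
python3 -c "
from h import *
rep();plan(np.r_[A0+U*.072+V*.0004,.115],-19.75,1)"
```

```text
t 21.2 p [586.4 -36.8 120.7] th -19.83 tilt [ 0.0027  0.0029 -1.    ] F [-1.  -0.6 -0.6] open 0.499 q [-0.05  0.8   0.06  1.79 -0.09  0.55 -0.27]
[1.0, 19.4, 5.7] [-0.0036, -0.0016, -0.0015]
```

Emit:
play_rows([
  [0, 0, 8, 0, -0.003, -0.002, 0],
  [0, 0, 0, 10, 0, 0, 0],
  [0, 0, 0, 15, 0, 0, 0],
  [0, 0, 0, 12, 0, 0, 0],
  [0, 0, 0, 0, 0, 0, 0],
  [0, 0, 0, 0, 0, 0, 0],
  [0, 0, 0, 0, 0, 0, 0],
  [0, 0, 0, 0, 0, 0, 0],
])

```text
clock: 22.2
tool_pos: [0.583, -0.0417, 0.0804]
eef_rot: [0.985, -0.172, -0.001, -0.001]
contact_force: [-0.2, -0.1, 0.3]
opening: 0.497
```

```bash
python3 -c "
from h import *
rod(.0784)"
```

```text
s 85.6 lat 2.9 z 80.4 th -19.78 Fu -0.2 Fv 0.2 Fz 0.3 open 0.497 t 22.2
M [-0.07  0.11  0.01]
[2.9, 0.0, 2.0] [-0.0017, 0.0024, -0.0005]
```

Emit:
play_rows([
  [0, 2.5, 5, 2, -0.002, 0.002, 0],
  [0, 0, 5, 0, 0, 0, 0],
  [0, 0, 5, 0, 0, 0, 0],
  [0, 0, 3, 0, 0, 0, 0],
  [0, 0, 0, 0, 0, 0, 0],
  [0, 0, 0, 0, 0, 0, 0],
  [0, 0, 0, 0, 0, 0, 0],
  [0, 0, 0, 0, 0, 0, 0],
])

```text
clock: 23.2
tool_pos: [0.5793, -0.0613, 0.0789]
eef_rot: [0.985, -0.172, 0.0, 0.0]
contact_force: [0.4, 0.0, -0.0]
opening: 0.495
```

```bash
python3 -c "
from h import *
rod(.0784)"; python3 look.py wrist w13; python3 look.py side s13; python3 -c "
import cv2,numpy as np
a=cv2.imread('pics/s13.png')[100:200,270:400];b=cv2.imread('pics/w13.png')
cv2.imwrite('pics/d13.png',np.vstack([cv2.resize(a,(512,394),interpolation=cv2.INTER_CUBIC)[:,:],b[200:]]))"
```

```text
s 65.9 lat -0.2 z 78.9 th -19.83 Fu 0.1 Fv -0.4 Fz -0.0 open 0.495 t 23.2
M [-0.08  0.09 -0.01]
[-0.2, 0.0, 0.5] [0.0003, -0.0009, -0.0013]
t 23.25 p [579.3 -61.2  78.9] th -19.83 tilt [ 7.e-04 -5.e-04 -1.e+00] F [ 0.3  0.  -0.5] open 0.498 q [-0.    0.86  0.05  1.82 -0.09  0.46 -0.24]
t 23.3 p [579.3 -61.3  78.9] th -19.83 tilt [ 7.e-04 -6.e-04 -1.e+00] F [-0.4  1.2 -0.5] open 0.501 q [-0.    0.86  0.05  1.82 -0.09  0.46 -0.24]
```

View pics/d13.png

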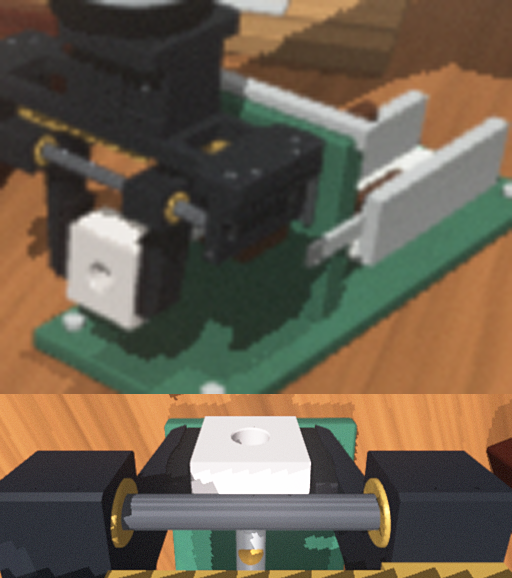

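Emit:
play_rows([
  [0, 0, 3, 0.4, 0, 0, -0.001],
  [0, 0, 3, 0, 0, 0, 0],
  [0, 0, 3, 0, 0, 0, 0],
  [0, 0, 3, 0, 0, 0, 0],
  [0, 0, 3, 0, 0, 0, 0],
  [0, 0, 3, 0, 0, 0, 0],
  [0, 0, 3, 0, 0, 0, 0],
  [0, 0, 1, 0, 0, 0, 0],
])

```text
clock: 24.3
tool_pos: [0.5712, -0.0838, 0.0785]
eef_rot: [0.985, -0.172, 0.0, 0.0]
contact_force: [0.6, -0.7, 0.1]
opening: 0.497
```

```bash
python3 -c "
from h import *
rod(.0784)"
```

```text
s 41.9 lat -0.2 z 78.5 th -19.79 Fu -0.4 Fv -0.8 Fz 0.1 open 0.497 t 24.3
M [-0.1   0.08  0.05]
[-0.2, 0.0, 0.1] [0.0007, -0.0008, -0.0007]
```

Emit:
play_rows([
  [0, 0, 3, 0, 0, 0, 0],
  [0, 0, 3, 0, 0, 0, 0],
  [0, 0, 3, 0, 0, 0, 0],
  [0, 0, 3, 0, 0, 0, 0],
  [0, 0, 4, 0, 0, 0, 0],
  [0, 0, 4, 0, 0, 0, 0],
  [0, 0, 4, 0, 0, 0, 0],
  [0, 0, 2, 0, 0, 0, 0],
])

```text
clock: 25.3
tool_pos: [0.5623, -0.1098, 0.0788]
eef_rot: [0.985, -0.172, 0.001, 0.0]
contact_force: [-0.5, -0.1, 1.1]
opening: 0.499
```

```bash
python3 -c "
from h import *
rod(.0784)"; python3 look.py wrist w14
```

```text
s 14.5 lat -0.7 z 78.8 th -19.78 Fu -0.3 Fv 0.4 Fz 1.1 open 0.499 t 25.3
M [ 0.02  0.09 -0.04]
[-0.7, 0.0, 0.4] [0.0001, -0.0019, -0.0005]
t 25.35 p [ 562.2 -110.1   78.8] th -19.79 tilt [ 0.0015 -0.001  -1.    ] F [-0.9  0.2 -0. ] open 0.497 q [ 0.09  0.85  0.04  1.85 -0.06  0.43 -0.17]
```

View pics/w14.png

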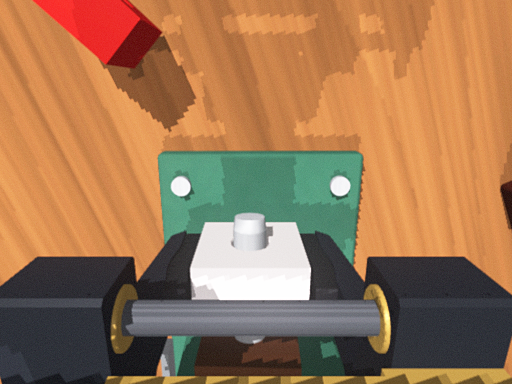

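Rod tip shows through the white block at (250,225); going on to the long spacer.

Emit:
play_rows([
  [0, -0.5, 4, 0.2, 0, -0.002, 0],
  [0, 0, 4, 0, 0, 0, 0],
  [0, 0, 3, 0, 0, 0, 0],
  [0, 0, 2, 0, 0, 0, 0],
  [0, 0, 1.5, 0, 0, 0, 0],
  [0, 0, 1.5, 0, 0, 0, 0],
  [0, 0, 1.5, 0, 0, 0, 0],
  [0, 0, 1.5, 0, 0, 0, 0],
])

```text
clock: 26.35
tool_pos: [0.555, -0.127, 0.0783]
eef_rot: [0.985, -0.171, -0.0, -0.001]
contact_force: [1.3, 3.8, 0.6]
opening: 0.501
```

```bash
python3 -c "
from h import *
rod(.0784)"
```

```text
s -4.1 lat 0.4 z 78.3 th -19.7 Fu 4.0 Fv 0.1 Fz 0.6 open 0.501 t 26.35
M [ 0.79 -0.04 -0.01]
[0.4, 0.0, -0.1] [-0.0018, 0.0013, 0.0009]
```

Emit:
play_rows([
  [0, 0, 1.5, 0, 0, 0, 0],
  [0, 0, 2, 0, 0, 0, 0],
  [0, 0, 2, 0, 0, 0, 0],
  [0, 0, 0, 0, 0, 0, 0],
  [0, 0, 0, 0, 0, 0, 0],
  [0, 0, 0, 0, 0, 0, 0],
  [0, 0, 0, 0, 0, 0, 0],
  [0, 0, 0, 0, 0, 0, 0],
])

```text
clock: 27.35
tool_pos: [0.555, -0.1267, 0.0784]
eef_rot: [0.986, -0.169, 0.0, -0.004]
contact_force: [1.8, 2.4, -0.2]
opening: 0.496
```

```bash
python3 -c "
from h import *
rod(.0784)"; python3 look.py wrist w15;python3 -c "
import cv2
a=cv2.imread('pics/w15.png')[95:384,120:390]
cv2.imwrite('pics/w15c.png',cv2.resize(a,None,fx=2,fy=2,interpolation=cv2.INTER_CUBIC))"
```

```text
s -3.9 lat 0.5 z 78.4 th -19.46 Fu 2.9 Fv -0.9 Fz -0.2 open 0.496 t 27.35
M [ 0.42 -0.04 -0.03]
[0.5, 0.0, 0.0] [-0.0086, 0.001, 0.0051]
t 27.4 p [ 555.  -126.8   78.5] th -19.46 tilt [ 0.002   0.0084 -1.    ] F [ 0.4  3.  -0.4] open 0.495 q [ 0.14  0.85  0.02  1.86 -0.05  0.43 -0.14]
```

View pics/w15c.png

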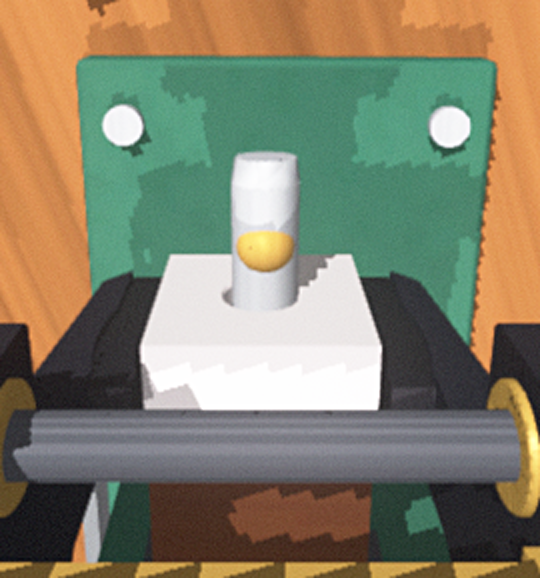

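```bash
python3 - <<'E'
from h import *
c=np.load('pics/w15.npz')
q=lambda px,z:(plane(c,[px],z)[0,:2]-A0)@U*1000
print(q((251,249),.097),q((252,172),.0945))
E
```

```text
7.351788427272718 38.750613976797894
```

Emit:
play_rows([
  [1, 0, 0, 0, 0, 0, 0],
  [1, 0, 0, 0, 0, 0, 0],
  [1, 0, -1, 0, -0.008, 0, 0],
  [1, 0, 0, 0, 0, 0, 0],
  [1, 0, 0, 0, 0, 0, 0],
  [1, 0, 0, -15, 0, 0, 0],
  [1, 0, 0, -30, 0, 0, 0],
  [1, 0, 0, -40, 0, 0, 0],
])

```text
clock: 28.4
tool_pos: [0.5528, -0.1286, 0.1648]
eef_rot: [0.985, -0.17, -0.003, 0.002]
contact_force: [1.4, -0.3, 0.4]
opening: 0.999
```

```bash
python3 look.py side s16; python3 look.py scene c16;python3 -c "
import cv2,numpy as np
a=cv2.imread('pics/s16.png')[100:220,280:400];b=cv2.imread('pics/c16.png')[80:200,170:290]
f=lambda a:cv2.resize(a,(400,400),interpolation=cv2.INTER_CUBIC)
cv2.imwrite('pics/d16.png',np.hstack([f(a),f(b)]))
from h import *
plan([.441,.122,.155],-23.5,7)"
```

```text
t 28.45 p [ 556.  -129.4  170.2] th -19.63 tilt [ 0.0018 -0.0043 -1.    ] F [ 0.8 -0.2  2.2] open 1.001 q [ 0.12  0.71  0.05  1.81 -0.05  0.62 -0.15]
t 28.5 p [ 556.2 -129.4  168.4] th -19.63 tilt [ 0.0024 -0.0045 -1.    ] F [ 1.1 -0.6  0.2] open 0.998 q [ 0.12  0.71  0.05  1.81 -0.05  0.62 -0.15]
[-27.6, -28.3, 1.7] [0.0005, -0.0006, 0.0097]
[-27.8, -28.0, 1.7] [0.0005, -0.0006, 0.0097]
[-28.1, -27.8, 1.8] [0.0005, -0.0006, 0.0097]
[-28.4, -27.5, 1.8] [0.0005, -0.0006, 0.0097]
[-28.6, -27.2, 1.8] [0.0005, -0.0006, 0.0097]
[-28.9, -26.9, 1.9] [0.0005, -0.0006, 0.0097]
[-29.2, -26.7, 1.9] [0.0005, -0.0006, 0.0097]
```

View pics/d16.png

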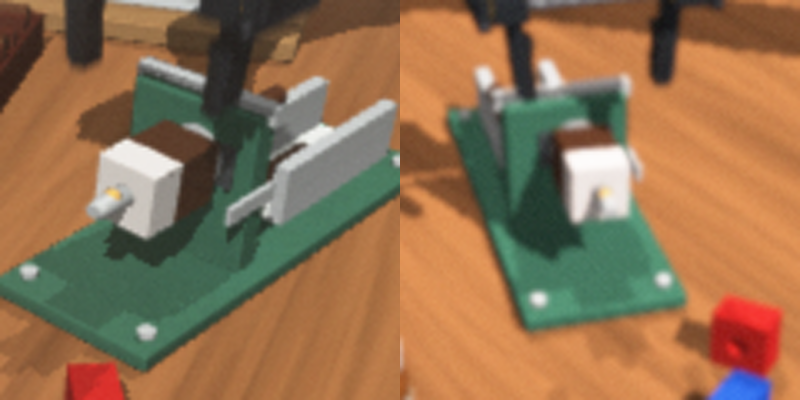

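Emit:
play_rows([
  [1, -33, -34, 0, 0.002, -0.002, 0.012],
  [1, -34, -34, 0, 0.002, 0, 0.012],
  [1, -34, -33, 2, 0, 0, 0.012],
  [1, -34, -33, 3, 0, 0, 0.012],
  [1, -34, -32, 4, 0, 0, 0.012],
  [1, -24, -22, 3, 0, 0, 0.01],
  [1, -3, -3, 1, 0, 0, 0],
  [1, 0, 0, 0, 0, 0, 0],
])

```text
clock: 29.5
tool_pos: [0.4426, 0.1253, 0.1571]
eef_rot: [0.978, -0.207, 0.005, -0.001]
contact_force: [0.5, 0.2, 0.0]
opening: 1.003
```

```bash
python3 look.py wrist w17a;python3 look.py wrist w17
```

```text
t 29.55 p [442.7 125.1 157.2] th -23.96 tilt [ 1.030e-02 -4.000e-04 -9.999e-01] F [-0.5  0.2  0.1] open 0.996 q [-0.45  0.63  0.12  2.15 -0.18  0.36 -0.61]
t 29.6 p [442.9 124.7 157.2] th -24.02 tilt [ 1.050e-02 -5.000e-04 -9.999e-01] F [ 0.9 -0.4 -0.7] open 1.004 q [-0.45  0.63  0.12  2.15 -0.18  0.36 -0.61]
```

View pics/w17.png

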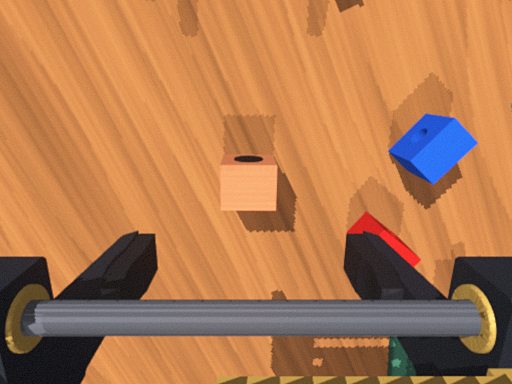

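```bash
python3 top1.py w17 248 187 .044 .09
```

```text
off (875, 661)
[440.6 124.3] [37.  44.7] 65.9 area 1597.91920860752
```

View pics/w17_top.png

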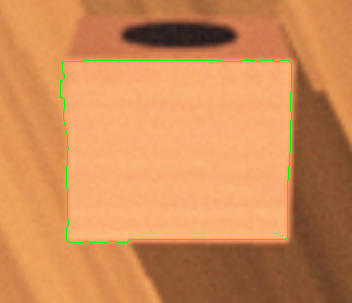

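```bash
python3 -c "
from h import *
plan([.4414,.1261,.010],-23.8,1)"
```

```text
[-3.4, -0.1, 147.1] [-0.0038, -0.0098, -0.0037]
```

Emit:
play_rows([
  [0.7, -2, 0, 10, -0.004, -0.01, -0.004],
  [0.7, -1, 0, 22, 0, 0, 0],
  [0.7, 0, 0, 28, 0, 0, 0],
  [0.7, 0, 0, 22, 0, 0, 0],
  [0.7, 0, 0, 5, 0, 0, 0],
  [0.7, 0, 0, 0, 0, 0, 0],
  [0.7, 0, 0, 0, 0, 0, 0],
  [0.7, 0, 0, 0, 0, 0, 0],
])

```text
clock: 30.6
tool_pos: [0.4443, 0.12, 0.0673]
eef_rot: [0.977, -0.211, 0.001, 0.0]
contact_force: [-0.3, 1.0, 0.8]
opening: 0.703
```

```bash
python3 -c "
from h import *
rep();plan([.4414,.1261,.010],-23.8,1)"
```

```text
t 30.6 p [444.3 120.   67.3] th -24.42 tilt [ 2.8e-03 -8.0e-04 -1.0e+00] F [-0.3  1.   0.8] open 0.703 q [-0.39  0.81  0.04  2.19 -0.21  0.14 -0.58]
[-5.3, -4.3, 57.3] [-0.0004, -0.0029, -0.0108]
```

```bash
python3 - <<'E'
import numpy as np
from scipy.optimize import least_squares
D=np.array([[np.hypot(.152,.606),.238,.69,1.566],[np.hypot(.444,.264),.155,.68,1.98],[np.hypot(.4425,.2875),.0102,.95,2.0],[np.hypot(.443,.125),.157,.63,2.15],[np.hypot(.4443,.12),.0673,.81,2.19],[np.hypot(.573,.1784),.0104,1.0,1.78],[np.hypot(.5465,.15),.078,.85,1.87],[np.hypot(.582,.166),.1667,.76,1.72]])
def fk(p,q2,q4):
    L1,L2,h=p;return L1*np.sin(q2)+L2*np.sin(q2+q4),h+L1*np.cos(q2)+L2*np.cos(q2+q4)
f=lambda p:np.r_[fk(p,D[:,2],D[:,3])[0]-D[:,0],fk(p,D[:,2],D[:,3])[1]-D[:,1]]
s=least_squares(f,[.4,.4,.1]);print(s.x,np.round(s.fun*1000,1))
for r_,z in [(.459,.067),(.459,.01),(.463,.017),(.463,.02),(.466,.02)]:
    q=least_squares(lambda q:np.subtract(fk(s.x,*q),(r_,z)),[.9,2.2]).x;print(r_,z,q,np.pi-q.sum())
E
```

```text
[0.56839469 0.34404092 0.01951852] [ 3.4  0.2  0.2 -3.7  0.  -0.1  1.1 -2.3  2.2  1.6  2.2  0.   3.5 -5.6
  2.7 -6.6]
0.459 0.067 [0.81784859 2.19475133] 0.1289927395030439
0.459 0.01 [0.94154678 2.20158556] -0.0015396825191271724
0.463 0.017 [0.92646177 2.19022242] 0.02490846812182479
0.463 0.02 [0.91998191 2.19024161] 0.03136913736206193
0.466 0.02 [0.92021203 2.18151648] 0.039864148534250354
```

```bash
cat >> h.py <<'E'
AL=-0.08
_tg=tgtR
def tgtR(th): return _tg(th)@Ro.from_rotvec([AL,0,0]).as_matrix()
E
python3 -c "
from h import *
plan([.4422,.1280,.065],-23.8,1);plan([.4422,.1280,.012],-23.8,1)"
```

```text
[-5.2, -6.4, 2.3] [-0.0804, -0.0025, -0.0109]
[-5.4, -6.4, 55.3] [-0.0804, -0.0025, -0.0109]
```

Joint 6 would come near its lower limit here, so I lean the tool 0.08 rad about the jaw axis; the pads stay flat on the cap's sides.

Emit:
play_rows([
  [0.7, -2.5, -3, 0, -0.04, -0.001, -0.005],
  [0.7, -2.5, -3, 0, -0.04, -0.001, -0.005],
  [0.7, 0, 0, 0, 0, 0, 0],
  [0.7, 0, 0, 8, 0, 0, 0],
  [0.7, 0, 0, 8, 0, 0, 0],
  [0.7, 0, 0, 0, 0, 0, 0],
  [0.7, 0, 0, 0, 0, 0, 0],
  [0.7, 0, 0, 0, 0, 0, 0],
])

```text
clock: 31.6
tool_pos: [0.4421, 0.1248, 0.0521]
eef_rot: [0.977, -0.208, -0.007, 0.039]
contact_force: [-0.1, 0.3, 0.2]
opening: 0.698
```

```bash
python3 -c "
from h import *
rep();plan([.4422,.1280,.012],-23.8,1)"
```

```text
t 31.6 p [442.1 124.8  52.1] th -24.04 tilt [-0.0301 -0.0728 -0.9969] F [-0.1  0.3  0.2] open 0.698 q [-0.49  0.86  0.13  2.15 -0.21  0.2  -0.62]
[-1.3, -6.2, 39.7] [-0.0011, -0.0018, -0.0043]
```

Emit:
play_rows([
  [0.7, -1, -6, 2, -0.001, -0.002, -0.004],
  [0.7, 0, 0, 12, 0, 0, 0],
  [0.7, 0, 0, 14, 0, 0, 0],
  [0.7, 0, 0, 8, 0, 0, 0],
  [0.7, 0, 0, 0, 0, 0, 0],
  [0.7, 0, 0, 0, 0, 0, 0],
  [0.7, 0, 0, 0, 0, 0, 0],
  [0.7, 0, 0, 0, 0, 0, 0],
])

```text
clock: 32.6
tool_pos: [0.4426, 0.1283, 0.013]
eef_rot: [0.978, -0.206, -0.008, 0.039]
contact_force: [0.6, 0.9, 0.0]
opening: 0.703
```

```bash
python3 -c "
from h import *
rep();plan([.4422,.1280,.012],-23.8,1)"; python3 look.py wrist w18
```

```text
t 32.6 p [442.6 128.3  13. ] th -23.8 tilt [-0.0324 -0.0729 -0.9968] F [0.6 0.9 0. ] open 0.703 q [-0.48  0.94  0.1   2.14 -0.22  0.12 -0.62]
[-0.2, 0.3, 1.0] [-0.0002, 0.0002, 0.0001]
t 32.65 p [442.6 128.3  13. ] th -23.8 tilt [-0.0324 -0.0728 -0.9968] F [0.4 0.  0.1] open 0.7 q [-0.48  0.94  0.1   2.14 -0.22  0.12 -0.62]
```

View pics/w18.png

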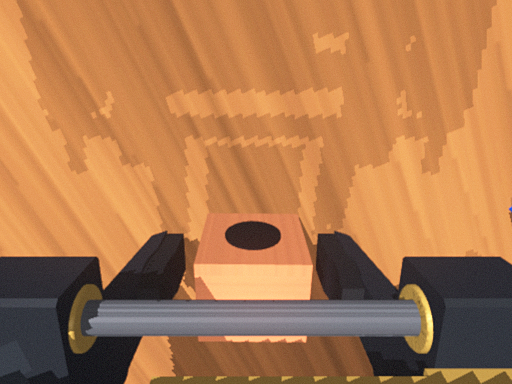

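Emit:
play_rows([
  [0, 0, 0, 0, 0, 0, 0],
  [0, 0, 0, 0, 0, 0, 0],
  [0, 0, 0, 0, 0, 0, 0],
  [0, 0, 0, 0, 0, 0, 0],
  [0, 0, 0, 0, 0, 0, 0],
  [0, 0, 0, 0, 0, 0, 0],
  [0, 0, -1.6, -20, 0, 0, 0],
  [0, 0, -3.2, -40, 0, 0, 0],
], grip_force=22)

```text
clock: 33.65
tool_pos: [0.4449, 0.1364, 0.0717]
eef_rot: [0.978, -0.206, -0.011, 0.041]
contact_force: [0.2, 0.7, -0.8]
opening: 0.503
```

```bash
python3 -c "
from h import *
rep()
t=np.r_[A0+U*.085+V*.0002,.105];print(t);plan(t,-19.75,6)
"; python3 look.py wrist w19
```

```text
t 33.65 p [444.9 136.4  71.7] th -23.83 tilt [-0.0376 -0.0748 -0.9965] F [ 0.2  0.7 -0.8] open 0.503 q [-0.52  0.82  0.15  2.12 -0.21  0.27 -0.63]
[ 0.58533469 -0.04313246  0.105     ]
[33.5, 18.3, -4.2] [0.0006, 0.0017, -0.0118]
[33.3, 18.7, -4.1] [0.0006, 0.0017, -0.0118]
[33.1, 19.1, -4.1] [0.0006, 0.0017, -0.0118]
[32.8, 19.5, -4.0] [0.0006, 0.0017, -0.0118]
[32.6, 19.9, -4.0] [0.0006, 0.0017, -0.0118]
[32.4, 20.2, -4.0] [0.0006, 0.0017, -0.0118]
t 33.7 p [447.3 137.9  75.9] th -23.8 tilt [-0.0307 -0.0716 -0.997 ] F [0.4 1.3 1.4] open 0.496 q [-0.53  0.82  0.15  2.12 -0.21  0.28 -0.63]
```

View pics/w19.png

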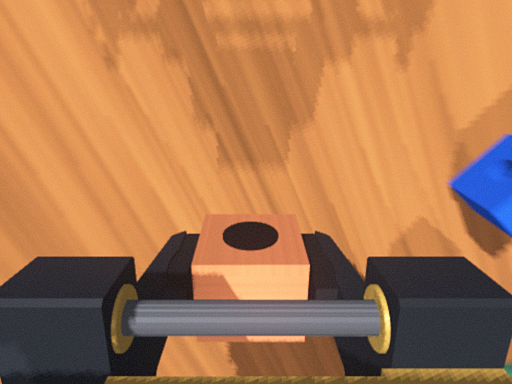

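Emit:
play_rows([
  [0, 33, 18, -8, 0, 0.002, -0.012],
  [0, 33, 18, -8, 0, 0.002, -0.012],
  [0, 33, 18, -6, 0, 0.002, -0.012],
  [0, 33, 18, -4, 0, 0.002, -0.012],
  [0, 30, 18, -3, 0, 0.001, -0.012],
  [0, 18, 9, -1, 0, 0, -0.006],
  [0, 0, 0, 0, 0, 0, 0],
  [0, 0, 0, 0, 0, 0, 0],
])

```text
clock: 34.7
tool_pos: [0.5794, -0.0213, 0.1146]
eef_rot: [0.985, -0.17, -0.006, 0.038]
contact_force: [0.1, 0.4, -0.6]
opening: 0.494
```

```bash
python3 -c "
from h import *
rep()
t=np.r_[A0+U*.080+V*.0002,.081];plan(t,-19.75,1)
rod(.081)"
```

```text
t 34.7 p [579.4 -21.3 114.6] th -19.62 tilt [-0.0239 -0.0732 -0.997 ] F [ 0.1  0.4 -0.6] open 0.494 q [-0.16  0.82  0.14  1.8  -0.06  0.56 -0.35]
[12.9, 20.9, 35.4] [-0.003, -0.0022, 0.0021]
s 103.6 lat 13.2 z 114.6 th -19.62 Fu 0.4 Fv 0.0 Fz -0.6 open 0.494 t 34.7
M [ 0.04  0.1  -0.05]
[13.1, -2.6, 33.5] [-0.003, -0.0022, 0.0021]
```

Emit:
play_rows([
  [0, 7, 5, 5, -0.003, -0.002, 0.002],
  [0, 6, 5, 10, 0, 0, 0],
  [0, 0, 3, 12, 0, 0, 0],
  [0, 0, 0, 6, 0, 0, 0],
  [0, 0, 0, 0, 0, 0, 0],
  [0, 0, 0, 0, 0, 0, 0],
  [0, 0, 0, 0, 0, 0, 0],
  [0, 0, 0, 0, 0, 0, 0],
])

```text
clock: 35.7
tool_pos: [0.5847, -0.0384, 0.0796]
eef_rot: [0.985, -0.169, -0.009, 0.039]
contact_force: [0.2, -0.2, -1.0]
opening: 0.495
```

```bash
python3 -c "
from h import *
rod(.081)"
```

```text
s 89.2 lat 2.3 z 79.6 th -19.54 Fu -0.2 Fv -0.2 Fz -1.0 open 0.495 t 35.7
M [ 0.03  0.03 -0.1 ]
[2.3, 0.1, -1.4] [-0.0001, 0.0033, 0.004]
```

Emit:
play_rows([
  [0, 2, 0, -1.2, 0, 0.003, 0.004],
  [0, 0, 4, 0.3, 0, 0, 0],
  [0, 0, 4, 0.3, 0, 0, 0],
  [0, 0, 4, 0.3, 0, 0, 0],
  [0, 0, 2, 0.2, 0, 0, 0],
  [0, 0, 0, 0, 0, 0, 0],
  [0, 0, 0, 0, 0, 0, 0],
  [0, 0, 0, 0, 0, 0, 0],
])

```text
clock: 36.7
tool_pos: [0.5819, -0.0535, 0.0813]
eef_rot: [0.984, -0.172, -0.007, 0.039]
contact_force: [0.6, -0.0, -1.2]
opening: 0.5
```

```bash
python3 -c "
from h import *
rod(.081)"; python3 look.py wrist w20; python3 look.py side s20; python3 look.py scene c20; python3 -c "
import cv2,numpy as np
a=cv2.imread('pics/s20.png')[100:200,270:400];b=cv2.imread('pics/w20.png');c=cv2.imread('pics/c20.png')[80:180,170:270]
cv2.imwrite('pics/d20.png',np.vstack([np.hstack([cv2.resize(a,(400,308),interpolation=cv2.INTER_CUBIC),cv2.resize(c,(308,308),interpolation=cv2.INTER_CUBIC)]),cv2.copyMakeBorder(b[200:],0,0,0,196,0)]))"
```

```text
s 74.1 lat -0.0 z 81.3 th -19.79 Fu 0.2 Fv -0.5 Fz -1.2 open 0.5 t 36.7
M [0.03 0.04 0.01]
[-0.0, -0.0, 0.3] [-0.0002, -0.0006, -0.0008]
t 36.75 p [581.9 -53.5  81.3] th -19.79 tilt [-0.0264 -0.0752 -0.9968] F [-0.3 -0.3 -0.5] open 0.495 q [-0.1   0.87  0.13  1.8  -0.05  0.5  -0.32]
t 36.8 p [581.9 -53.5  81.3] th -19.78 tilt [-0.0264 -0.0752 -0.9968] F [ 0.3  0.2 -1.8] open 0.498 q [-0.1   0.87  0.13  1.8  -0.05  0.5  -0.32]
t 36.85 p [581.9 -53.5  81.3] th -19.78 tilt [-0.0264 -0.0752 -0.9968] F [ 0.   0.2 -0.5] open 0.501 q [-0.1   0.87  0.13  1.8  -0.05  0.5  -0.32]
```

View pics/d20.png

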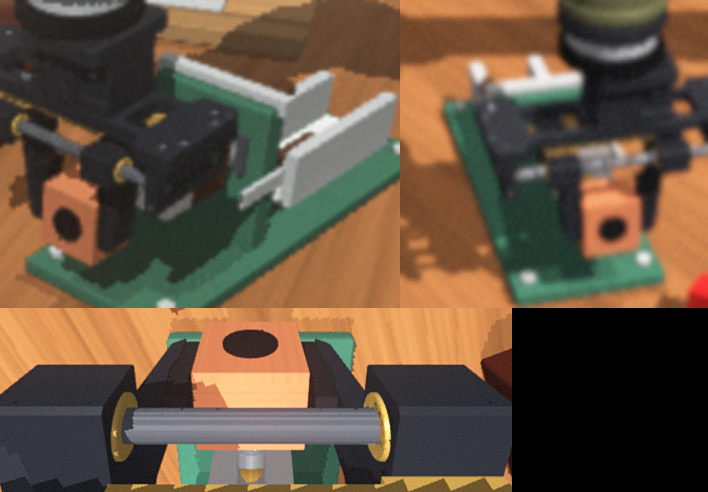

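Emit:
play_rows([
  [0, 0, 3, 0.5, 0, 0, -0.001],
  [0, 0, 3, 0.3, 0, 0, 0],
  [0, 0, 3, 0.2, 0, 0, 0],
  [0, 0, 3, 0.2, 0, 0, 0],
  [0, 0, 3, 0.2, 0, 0, 0],
  [0, 0, 3, 0.2, 0, 0, 0],
  [0, 0, 3, 0.2, 0, 0, 0],
  [0, 0, 2, 0.2, 0, 0, 0],
])

```text
clock: 37.85
tool_pos: [0.5735, -0.077, 0.0812]
eef_rot: [0.984, -0.171, -0.007, 0.039]
contact_force: [0.7, -0.5, -1.4]
opening: 0.497
```

```bash
python3 -c "
from h import *
rod(.081)"
```

```text
s 49.1 lat -0.1 z 81.2 th -19.74 Fu -0.2 Fv -0.8 Fz -1.4 open 0.497 t 37.85
M [0.04 0.06 0.02]
[-0.1, -0.0, 0.2] [0.0001, -0.0007, 0.0001]
```

Emit:
play_rows([
  [0, 0, 3, 0.3, 0, 0, 0],
  [0, 0, 3, 0.2, 0, 0, 0],
  [0, 0, 3, 0.2, 0, 0, 0],
  [0, 0, 3, 0.2, 0, 0, 0],
  [0, 0, 2, 0.2, 0, 0, 0],
  [0, 0, 2, 0.2, 0, 0, 0],
  [0, 0, 2, 0.2, 0, 0, 0],
  [0, 0, 2, 0.2, 0, 0, 0],
])

```text
clock: 38.85
tool_pos: [0.5674, -0.0949, 0.0813]
eef_rot: [0.985, -0.171, -0.006, 0.038]
contact_force: [2.1, 7.0, 2.1]
opening: 0.496
```

```bash
python3 -c "
from h import *
rod(.081)"
```

```text
s 30.3 lat -0.4 z 81.3 th -19.67 Fu 7.3 Fv 0.4 Fz 2.1 open 0.496 t 38.85
M [ 1.35 -0.18 -0.16]
[-0.4, -0.0, 0.3] [-0.0033, -0.0018, 0.0013]
```

```bash
python3 look.py wrist w21; python3 look.py side s21; python3 look.py scene c21; python3 -c "
import cv2,numpy as np
a=cv2.imread('pics/s21.png')[100:200,270:400];b=cv2.imread('pics/w21.png');c=cv2.imread('pics/c21.png')[80:180,170:270]
cv2.imwrite('pics/d21.png',np.vstack([np.hstack([cv2.resize(a,(400,308),interpolation=cv2.INTER_CUBIC),cv2.resize(c,(308,308),interpolation=cv2.INTER_CUBIC)]),cv2.copyMakeBorder(b[100:],0,0,0,196,0)]))"
```

```text
t 38.9 p [567.4 -94.8  81.4] th -19.65 tilt [-0.0241 -0.0726 -0.9971] F [0.7 3.8 0.2] open 0.497 q [-0.02  0.86  0.12  1.83 -0.03  0.47 -0.26]
t 38.95 p [567.5 -94.8  81.4] th -19.64 tilt [-0.0241 -0.0727 -0.9971] F [2.5 3.8 0.3] open 0.498 q [-0.02  0.86  0.12  1.83 -0.03  0.47 -0.26]
t 39.0 p [567.4 -94.8  81.4] th -19.64 tilt [-0.0242 -0.0729 -0.997 ] F [ 2.   6.4 -0.5] open 0.495 q [-0.02  0.86  0.12  1.83 -0.03  0.47 -0.26]
```

View pics/d21.png

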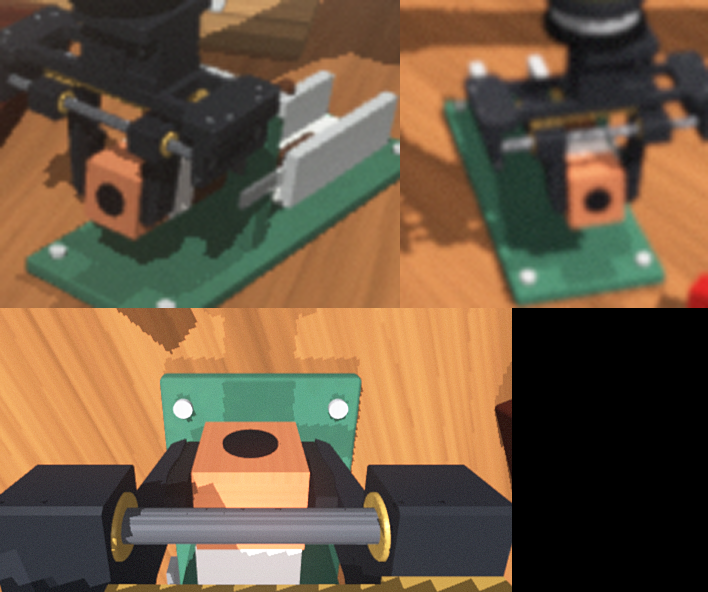

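Emit:
play_rows([
  [0, 0, 2, 0.2, -0.003, -0.001, 0],
  [0, 0, 2.5, 0.2, 0, 0, 0],
  [0, 0, 3, 0.2, 0, 0, 0],
  [0, 0, 3, 0.2, 0, 0, 0],
  [0, 0, 0, 0, 0, 0, 0],
  [0, 0, 0, 0, 0, 0, 0],
  [0, 0, 0, 0, 0, 0, 0],
  [0, 0, 0, 0, 0, 0, 0],
])

```text
clock: 40.0
tool_pos: [0.5673, -0.0943, 0.0813]
eef_rot: [0.985, -0.167, -0.005, 0.033]
contact_force: [0.3, 1.9, 0.1]
opening: 0.5
```

```bash
python3 -c "
from h import *
rod(.081)"; python3 look.py wrist w22
```

```text
s 30.7 lat -0.1 z 81.3 th -19.2 Fu 1.9 Fv 0.4 Fz 0.1 open 0.5 t 40.0
M [ 0.51  0.04 -0.05]
[-0.1, -0.0, 0.3] [-0.0129, -0.0022, 0.0095]
t 40.05 p [567.3 -94.3  81.3] th -19.2 tilt [-0.0206 -0.0638 -0.9978] F [ 0.6  3.1 -1.1] open 0.496 q [-0.01  0.86  0.11  1.83 -0.03  0.47 -0.25]
```

View pics/w22.png

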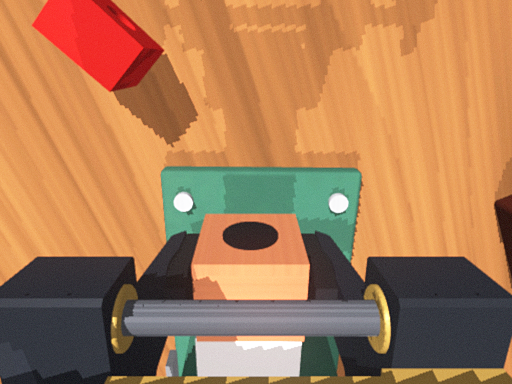

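Stack stops firmly at the same place; releasing and lifting clear.

Emit:
play_rows([
  [0.8, 0, 0, 0, 0, 0, 0],
  [0.8, 0, 0, 0, 0, 0, 0],
  [0.8, 0, 0, 0, 0, 0, 0],
  [0.8, 0, 0, 0, 0, 0, 0],
  [0.8, 0, -1, -12, 0, 0, 0],
  [0.8, 0, -2, -30, 0, 0, 0],
  [0.8, 0, -4, -45, 0, 0, 0],
  [0.8, 0, -4, -50, 0, 0, 0],
])

```text
clock: 41.05
tool_pos: [0.5708, -0.0777, 0.2198]
eef_rot: [0.985, -0.168, -0.009, 0.036]
contact_force: [0.3, -0.2, 0.5]
opening: 0.8
```

Emit:
play_rows([
  [0.8, 0, -20, -40, 0, 0, 0],
  [0.8, 0, -10, -20, 0, 0, 0],
  [0.8, 0, 0, 0, 0, 0, 0],
  [0.8, 0, 0, 0, 0, 0, 0],
  [0.8, 0, 0, 0, 0, 0, 0],
  [0.8, 0, 0, 0, 0, 0, 0],
  [0.8, 0, 0, 0, 0, 0, 0],
  [0.8, 0, 0, 0, 0, 0, 0],
])

```text
clock: 42.05
tool_pos: [0.582, -0.0463, 0.2828]
eef_rot: [0.985, -0.169, -0.007, 0.036]
contact_force: [0.5, -0.3, 0.2]
opening: 0.798
```

```bash
python3 look.py wrist w23; python3 look.py side s23; python3 look.py scene c23; python3 -c "
import cv2,numpy as np
a=cv2.imread('pics/s23.png')[100:210,280:390];b=cv2.imread('pics/w23.png');c=cv2.imread('pics/c23.png')[80:180,170:270]
f=lambda a:cv2.resize(a,(400,400),interpolation=cv2.INTER_CUBIC)
cv2.imwrite('pics/d23.png',np.hstack([f(a),f(c)]))"
```

```text
t 42.1 p [582.  -46.3 282.8] th -19.53 tilt [-0.0259 -0.068  -0.9974] F [ 0.6  0.3 -0.7] open 0.803 q [-0.13  0.6   0.16  1.63 -0.03  0.95 -0.32]
t 42.15 p [582.1 -46.1 282.9] th -19.52 tilt [-0.0257 -0.0679 -0.9974] F [ 0.4 -0.6  0.9] open 0.799 q [-0.13  0.6   0.16  1.63 -0.03  0.95 -0.32]
t 42.2 p [582.2 -46.1 283. ] th -19.52 tilt [-0.0254 -0.0678 -0.9974] F [-0.1 -0.3 -0.4] open 0.802 q [-0.13  0.6   0.16  1.63 -0.03  0.95 -0.32]
```

View pics/d23.png

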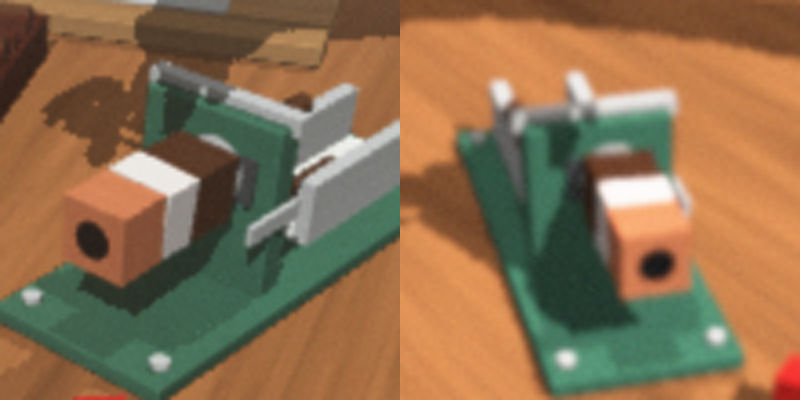

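View pics/w23.png

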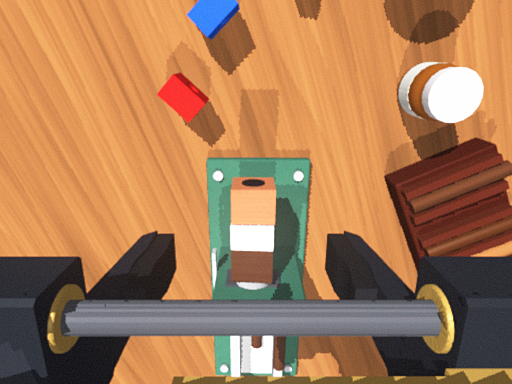

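```bash
python3 - <<'E'
from h import *
c=np.load('pics/w23.npz');im=cv2.imread('pics/w23.png')
for v in range(176,296): 
    if v%1==0: print(v,im[v,246:262].mean(0).astype(int).tolist(),end=' ')
print()
cv2.imwrite('pics/w23c.png',cv2.resize(im[160:300,200:310],None,fx=4,fy=4,interpolation=cv2.INTER_CUBIC))
q=lambda v,z:(plane(c,[(253,v)],z)[0,:2]-A0)@U*1000
for v in (187,188,224.5,250,281,282): print(v,round(q(v,.111),1))
E
```

```text
176 [115, 141, 97] 177 [102, 140, 192] 178 [88, 130, 220] 179 [62, 88, 150] 180 [41, 45, 62] 181 [38, 39, 48] 182 [39, 42, 53] 183 [41, 43, 54] 184 [40, 40, 49] 185 [44, 49, 68] 186 [72, 100, 168] 187 [89, 131, 218] 188 [93, 136, 225] 189 [101, 150, 238] 190 [122, 180, 252] 191 [130, 192, 253] 192 [130, 191, 252] 193 [129, 190, 252] 194 [131, 192, 252] 195 [132, 194, 253] 196 [131, 192, 253] 197 [130, 191, 253] 198 [129, 189, 252] 199 [131, 190, 252] 200 [133, 191, 253] 201 [134, 192, 253] 202 [132, 192, 253] 203 [134, 196, 253] 204 [135, 195, 253] 205 [135, 195, 253] 206 [135, 195, 253] 207 [132, 191, 253] 208 [134, 192, 253] 209 [135, 196, 253] 210 [135, 194, 253] 211 [133, 191, 252] 212 [132, 190, 252] 213 [134, 194, 253] 214 [137, 195, 253] 215 [135, 194, 253] 216 [134, 192, 252] 217 [133, 191, 252] 218 [137, 196, 253] 219 [140, 200, 254] 220 [137, 195, 253] 221 [135, 194, 253] 222 [137, 198, 253] 223 [138, 200, 254] 224 [150, 185, 245] 225 [226, 227, 236] 226 [255, 254, 254] 227 [255, 255, 255] 228 [255, 255, 255] 229 [254, 255, 255] 230 [254, 254, 255] 231 [254, 255, 255] 232 [
[... 567 characters left out ...]
3, 143] 262 [69, 91, 141] 263 [68, 90, 140] 264 [67, 89, 138] 265 [69, 91, 140] 266 [67, 89, 139] 267 [68, 91, 141] 268 [67, 90, 141] 269 [67, 90, 141] 270 [68, 90, 141] 271 [66, 89, 141] 272 [67, 91, 142] 273 [66, 88, 139] 274 [64, 85, 134] 275 [64, 86, 134] 276 [63, 84, 134] 277 [63, 85, 135] 278 [64, 86, 136] 279 [64, 87, 137] 280 [60, 83, 133] 281 [58, 79, 126] 282 [128, 136, 161] 283 [214, 211, 214] 284 [235, 231, 230] 285 [231, 229, 228] 286 [231, 227, 228] 287 [233, 228, 230] 288 [218, 215, 213] 289 [158, 165, 143] 290 [103, 125, 75] 291 [105, 127, 75] 292 [107, 128, 78] 293 [106, 128, 76] 294 [106, 128, 77] 295 [107, 128, 78] 
187 49.6
188 48.5
224.5 9.3
250 -20.2
281 -58.5
282 -59.7
```

View pics/w23c.png

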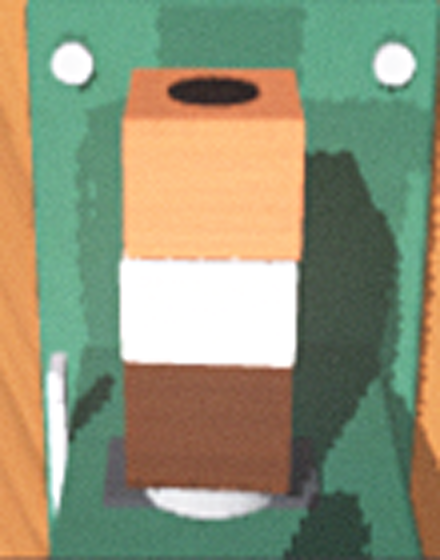

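```bash
python3 - <<'E'
import cv2,numpy as np
a=cv2.imread('pics/c23.png').astype(int);b=cv2.imread('pics/scene0.png').astype(int)
d=np.abs(a-b).max(2)
for n,(x,y) in dict(spare=(363,274),bowl=(180,238),jar=(158,196),punch=(263,262),small=(332,247)).items(): print(n,(d[y-22:y+22,x-25:x+25]>40).mean())
from plant import r
print(r.finish_job())
E
```

```text
spare 0.0
bowl 0.0
jar 0.0
punch 0.0036363636363636364
small 0.03954545454545454
the job is handed in; nothing more can be done
None
```

The long dark-wood spacer, the short white spacer and the copper cap are on the rod in that order, with the cap's lip past the ball and its black dot facing out. I handed the job in at about 42 s of the 72 s allowed; no verdict is reported.

**Fit:** The last wrist picture shows a straight stack against the flange with no visible gaps. It measures about 106 mm along the rod, against 105 mm nominal. The stop positions I felt while pushing agree with this to about 1 mm.

**Load on the rod:** The highest force I read was about 7 N, when the cap came up against the stack. I read force only between moves, so brief peaks could have been missed.

**Other objects:** The spare, bowl and jar look unchanged between the first and last scene pictures; the cigar cutter shows only 0.4% changed pixels. The window around the small white block showed 4% changed pixels. I took this to be the short spacer leaving the spot next to it and did not check further.

**Where readings disagreed:**
- The white and brown lengths in the last picture came out at about 30 mm and 38 mm, against 28 mm and 40 mm. The total still matches, so I put this down to edge-reading error.
- The two fixed cameras placed the rod tip about 4 mm shorter along the rod than the wrist camera did. Contact with the flange agreed with the wrist camera.

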